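# Open the spray booth's sash to its working height

### The job

Get the clear spray booth ready for painting: first start the extraction by pushing the large round button at the front of the console right down and letting it come back, then gently push the counterweighted front sash up from beneath its lip until the lip is level with the tip of the pointer clamped on the post, and leave it standing there. Do not pinch the lip, do not lean on the clear pane, and leave the jars, boxes, can and brush where they are.

Things in the scene. Friction and masses are not known exactly. Their poses are not given: they have to be found in the camera images.
- booth: Clear spray booth, fixed; sizes in mm. Origin on the table under its plinth; x from its front inwards, y to its left seen from the robot. Plinth x -120 to 90, 430 (y), 110 high. Posts 36 x 30 at x -118, y +-200, 470 high, crosshead to 496, hood 344; the sash slides between them. Console x -250 to -100, y -290 to -215, 70 high, with button and a fixed dial. Table in front is clear for y -110 to 110.
- lip_nose (a point): Middle of the front (robot-side) edge of the sash's lip, half-way up its thickness; booth frame x -167, y 0, z 135 plus the sash's rise. The lip is a level aluminium ledge, 330 long (y), 14 thick (underside 7 below this point), standing out 36 from the sash's rail (face at x -131; plinth front x -120), set back 2.5 below the rubber, which caps the top 4 of the front. Free beneath.
- mark_tip (a point): Tip of a brass cone pointer (23 long, 18 at its root, axis level) on a dark clamp collar, 22 high, fixed on the booth's left (+y) post. It points along the booth's -y at the lip's left end, 5 mm from its path. Its height, 225 to 300 above the table, is the working height: lip_nose is to come level with it.
- sash (a joint): How far the sash stands up, in m: 0 fully down, 0.18 at the top stop. Counterweights inside the posts balance it: it stays where it is left, at any height, and takes about 3 to 5 N to move either way. It starts between 0 and 0.05.
- fan_top (a point): Centre of the top face of the round black push button (32 across) on the console, about 88 above the table; it stands 6 proud of its steel bezel (48 across) and is pressed straight down.
- fan (a joint): How far the button is pressed, in m: 0 out, 0.006 fully down (about 5 N); counted as pressed beyond 0.004. It springs back when let go; the fan then keeps running.
- lip: The aluminium under part of the lip, 10 thick: its underside and lower front edge are what the fingers push on; fingers sloping 45 to 65 degrees down and forward meet it without touching the rubber. Its origin lies on the sash's lower edge, 15 below and 42 behind lip_nose.
- lip_cap: The black rubber strip, 4 thick, on top of the lip. Same origin as the lip.
- lip_bead: The rubber strip's front bead, 4 high, 2.5 proud of the aluminium below. The sash is not to be dragged up by rubbing on it or on the strip, but pushed up on the lip's underside. Same origin as the lip.
- pane: The clear pane of the sash, 342 wide x 132 high x 4 thick, above and 40 behind the lip's front edge; origin at its centre.
- jar_left: Small glass paint jar with white cap, 38 across x 50 high, on the table in front of the booth's left part; origin under its centre.
- jar_right: Similar jar on the table in front of the booth's right part, beside the console.
- jar_inside: Similar jar with black cap, inside the booth on its grille.
- primer_can: Can 52 across x 150 high on the table right of the booth; origin under its centre.
- kit_big: Flat kit box 210 x 320 x 55 high on the table at the left; origin under its centre.
- kit_small: Kit box 140 x 220 x 40 high lying on the big one.
- carton: White carton 100 x 130 x 70 high on the table at the right.
- paint_brush: Brush, 170 long, lying on the table at the right.

How it is judged:
By the outcome, as a careful person would: the job done as asked, in the order asked, and still so for the second after the job is handed in, with the robot touching nothing.
It also fails if it takes over 64 s, if anything falls off the work surface, if the arm or the gripper's body presses on something with over 40 N, if the wrist force passes 120 N, or if a joint passes its speed limit or range.

### The arm

A 7-joint arm with a two-finger parallel gripper is mounted at the origin on the work surface. World frame = base frame: x ahead of the robot, y to its left, z up, the work surface at z = 0. Lengths are in m, angles in rad, forces in N, time in s.
With the tool pointing down it reaches from about 0.425 to 0.925 m from the base axis. Payload 6.8 kg.
Tool frame: the origin (TCP) lies between the finger pads; the fingertips stand 11 mm ahead of it and the grasp point (between the pads) lies 8 mm behind it (arm.finger_overhang is the distance from the TCP to the fingertips, in m); z points along the fingers, y is the direction in which the jaws open and shut (so a half turn about z gives the same grasp; the last joint's range is limited). The gripper opens to 88 mm and grips with 3 to 60 N. Pads are 20 mm wide; open, the fingers measure 115 mm over their backs; the gripper's body (75 mm by 178 mm) begins 61 mm behind the grasp point.
Start: joints at [1.141, 0.477, 0.022, 1.555, -0.011, 1.109, -0.083], TCP at [0.213, -0.64, 0.203] pointing down, gripper open.
Joint ranges: [-2.96, 2.96], [-0.34, 2.1], [-1.41, 1.46], [0.24, 2.44], [-1.37, 4.51], [0.17, 1.92], [-2.96, 2.96]. Speed limits (rad/s): [2.39, 2.39, 3.14, 3.14, 3.14, 3.14, 3.14].

### API

Orientations are given as [roll, pitch, yaw] about the fixed x, y, z axes, in that order (R = Rz(yaw) Ry(pitch) Rx(roll)).
In Python, from workcell import arm gives the robot as it stands. The module is installed in compiled form; this text tells all that it offers.
- The arm moves only by the tool play_rows, never from a script. Its argument "commands" is a list of rows, each a list of 3 entries, a list of its own where there are three numbers: the shift along the tool's x, y, z in mm, then the turn about the tool's z in degrees, then the finger opening in mm, from 0 to 87.8. A call has 1 to 8 rows; each row is the pose to reach, as a shift and turn from the pose commanded when the call began, along the tool's axes at that moment; what a row does not reach only later rows make up. A row lasts 1/10 s, in which the tool goes at most 50 mm and 8.59 degrees, less where a joint would pass 70% of its speed; a pose out of reach is approached as far as the arm can. A call with a gripper value outside its range is refused whole. The fingers move at their own pace and stop on an object; "grip_force" is the grip in N (left out, the last holds). Time passes only in rows, so rows that repeat a pose let the fingers close. It gives the time, the measured TCP pose, the force and the opening at its end, in the units of the state.
- arm.get_obs(): the state, without advancing time (a new reading comes with each control period).
- arm.read_camera(name): name is "scene" or "top" or "wrist"; returns the picture (400x640x3 uint8, blue, green, red); there is no depth.
- arm.camera_params(name): a dict with "intrinsics" (3x3 intrinsics, pixels), "D" ([k1, k2, p1, p2, k3] as OpenCV has them; the pictures are not rectified), "R" (3x3) and "t" (3): a world point X has camera coordinates R X + t. Camera axes: x right, y down, z forward; pixel columns grow to the right and rows downward; lengths in m; the calibration is good to about 2 mm. A picture is of the moment at which its call begins: read the wrist's pose just before it. camera_params takes no time and is no camera call; for the wrist camera it gives the pose at the moment of the call.
- arm.close_job(): hands the job in, once; it reports no verdict.
The state is a dict: "clock": time; "joint_pos": joint angles; "dq": joint speeds; "effort": joint torques, N m; "position": TCP position; "ee_rot": TCP orientation; "force": force on the tool from outside, world axes, zero at the start; "moment": the same for the moment, N m; "width": finger opening in m.
Only numpy, scipy, OpenCV 4.12 (cv2) and the standard library are available. Lean on these libraries where they do the work, as an engineer would, in place of code of your own. Each camera call takes 0.05 s, during which the arm holds its last target.

## Working session

There is one attempt and no reset: what is moved stays moved. The work goes in short steps, Python scripts to look and compute and a tool call to move; the robot and the scene stay as the last step left them, time stands still between calls to the robot, and variables do not carry over. Pictures are saved under pics/ and viewed, and the job is handed in when it is done.

Besides the shell and the picture viewer there is one more tool, called after "Emit:" as a command line: name --argument value ..., lists and objects as JSON in quotes. play_rows: Moves the arm, as the interface text tells. Its arguments: {"type":"object","properties":{"commands":{"type":"array"},"grip_force":{"type":"number"}},"required":["commands"]}

```bash
mkdir -p pics; python3 - <<'E'
from workcell import arm
import cv2,numpy as np
np.set_printoptions(precision=4,suppress=True)
o=arm.get_obs();print(o)
for n in("scene","top","wrist"):
    print(n,arm.camera_params(n))
    cv2.imwrite(f"pics/{n}0.png",arm.read_camera(n))
E
```

```text
{'clock': 0.0, 'joint_pos': array([ 1.1409,  0.4778,  0.0223,  1.5564, -0.0115,  1.1093, -0.0832]), 'dq': array([-0.0012,  0.0013,  0.0013,  0.0012, -0.0004, -0.    ,  0.0006]), 'effort': array([  0.    , -58.2849,   1.5345, -27.2607,  -0.0543,   0.017 ,
         0.0002]), 'position': array([ 0.2133, -0.6398,  0.2022]), 'ee_rot': array([-3.1398,  0.0001,  0.3218]), 'force': array([-0.4138, -0.1821,  1.0886]), 'moment': array([0.014 , 0.0081, 0.0255]), 'width': 0.08831151822543065}
scene {'intrinsics': array([[361.6528,   0.    , 317.3888],
       [  0.    , 361.6528, 197.9579],
       [  0.    ,   0.    ,   1.    ]]), 'D': array([-0.0494,  0.    ,  0.    ,  0.    ,  0.    ]), 'R': array([[-0.7677, -0.6408,  0.0042],
       [-0.5746,  0.6854, -0.4473],
       [ 0.2837, -0.3458, -0.8944]]), 't': array([0.4363, 0.3885, 1.3804])}
top {'intrinsics': array([[474.6846,   0.    , 327.0314],
       [  0.    , 474.6846, 201.3815],
       [  0.    ,   0.    ,   1.    ]]), 'D': array([0.0139, 0.    , 0.    , 0.    , 0.    ]), 'R': array([[-0.013 , -0.9998,  0.0144],
       [-0.9882,  0.0107, -0.1529],
       [ 0.1527, -0.0162, -0.9881]]), 't': array([0.032 , 0.5672, 1.5234])}
wrist {'intrinsics': array([[338.46  ,   0.    , 318.4664],
       [  0.    , 338.46  , 202.715 ],
       [  0.    ,   0.    ,   1.    ]]), 'D': array([-0.0563,  0.    ,  0.    ,  0.    ,  0.    ]), 'R': array([[ 0.315 , -0.9491, -0.002 ],
       [-0.918 , -0.3052,  0.2534],
       [-0.2411, -0.078 , -0.9674]]), 't': array([-0.6741, -0.0299,  0.3901])}
```

View pics/scene0.png

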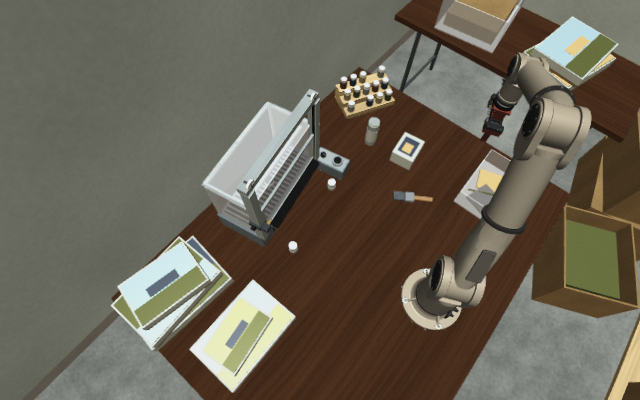

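View pics/top0.png

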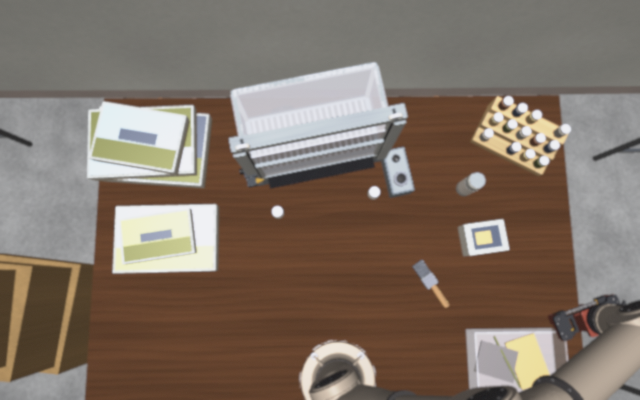

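View pics/wrist0.png

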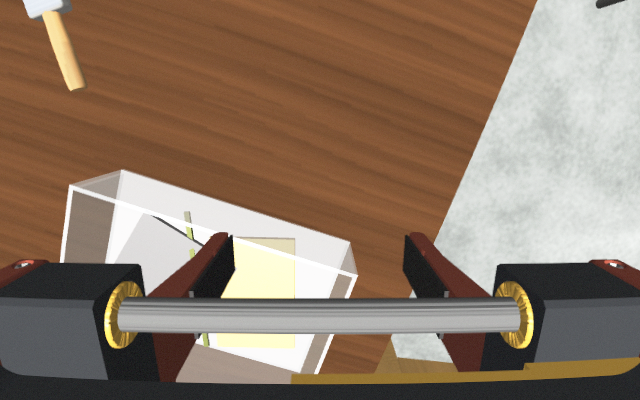

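The scene and top views show the booth ahead, turned slightly, with the console at its right (top px ~398,172) and jars at (277,211) and (374,192). I'll zoom in.

```bash
python3 - <<'E'
import cv2
a=cv2.imread("pics/top0.png")[90:225,215:425];cv2.imwrite("pics/topz.png",cv2.resize(a,None,fx=3.8,fy=3.8,interpolation=cv2.INTER_CUBIC))
a=cv2.imread("pics/scene0.png")[80:250,195:365];cv2.imwrite("pics/scenez.png",cv2.resize(a,None,fx=3.5,fy=3.5,interpolation=cv2.INTER_CUBIC))
E
```

```text
(no output)
```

View pics/topz.png

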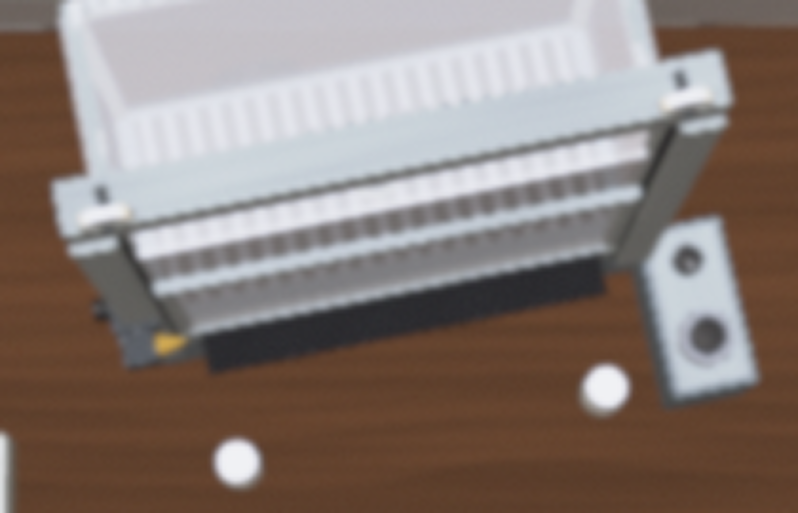

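View pics/scenez.png

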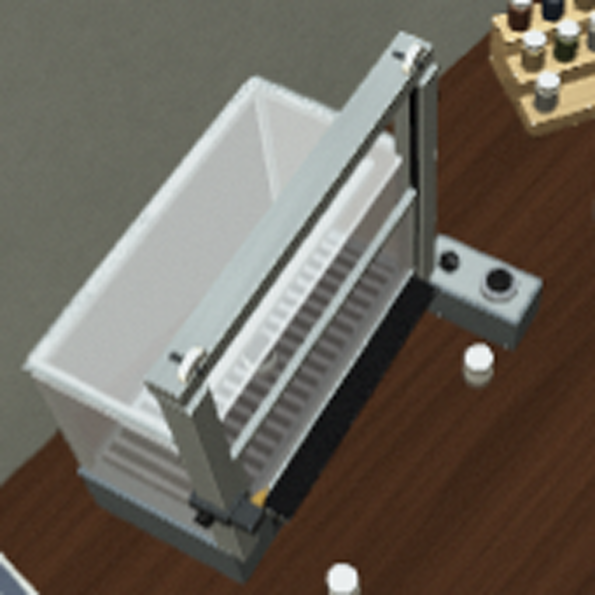

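```bash
cat > h.py <<'E'
from workcell import arm
import cv2,numpy as np
from scipy.optimize import least_squares
np.set_printoptions(precision=4,suppress=True)
def proj(P,p):
    P=np.atleast_2d(np.asarray(P,float))
    r,_=cv2.Rodrigues(p["R"]); return cv2.projectPoints(P,r,p["t"],p["intrinsics"],p["D"])[0][:,0]
def ray(uv,p):
    q=cv2.undistortPoints(np.array([[uv]],float),p["intrinsics"],p["D"])[0,0]
    d=p["R"].T@np.array([q[0],q[1],1]); return -p["R"].T@p["t"], d/d[2]
def onz(uv,p,z):
    c,d=ray(uv,p); return c+d*(z-c[2])
def B(b,X):
    X=np.atleast_2d(np.asarray(X,float)); c,s=np.cos(b[2]),np.sin(b[2])
    return X@np.array([[c,s,0],[-s,c,0],[0,0,1]])+np.array([b[0],b[1],0])
E
python3 - <<'E'
from h import *
T=arm.camera_params("top");S=arm.camera_params("scene")
t=lambda u,v:(u/3.8+215,v/3.8+90); s=lambda u,v:(u/3.5+195,v/3.5+80)
obs=[(T,t(757,382),(-.25,-.29,.07)),(T,t(720,217),(-.10,-.29,.07)),(T,t(672,405),(-.25,-.215,.07)),
(S,s(545,280),(-.25,-.29,.07)),(S,s(515,330),(-.25,-.215,.07)),
(T,t(213,372),'L'),(T,t(606,292),'R'),(S,s(437,290),'R'),(S,s(275,520),'L'),
(T,t(708,335),'b'),(S,s(498,282),'b'),(T,t(187,341),'m'),(S,s(267,490),'m')]
def res(q):
    out=[]
    for p,uv,X in obs:
        if X in('L','R'): X=(-.167,.165 if X=='L' else -.165,.142+q[3])
        if X=='b': X=(q[4],q[5],.088)
        if X=='m': X=(q[6],.170,q[7])
        out.append(proj(B(q,X),p)[0]-uv)
    return np.ravel(out)
r=least_squares(res,[.9,0,.1,.02,-.2,-.25,-.15,.26],loss="soft_l1")
print(r.x);print(res(r.x).reshape(-1,2))
print("button",B(r.x,(r.x[4],r.x[5],.088)),"lipnose",B(r.x,(-.167,0,.135+r.x[3])))
for n,uv in(("jl",t(238,463)),("jr",t(606,389))):print(n,onz(uv,T,.05))
E
```

```text
[ 0.7903  0.0705  0.1779  0.0166 -0.2039 -0.2528 -0.1598  0.2423]
[[-0.0104  0.1938]
 [-0.0951 -0.2395]
 [-0.0888 -1.6098]
 [ 0.0164  0.6874]
 [ 0.5634 -0.7193]
 [-1.717  -1.0577]
 [ 0.1442  0.3623]
 [ 0.4563  0.0788]
 [ 2.9114  0.2019]
 [-0.3083 -0.0607]
 [ 0.341  -0.3063]
 [-0.0694 -0.2842]
 [ 0.3656  0.097 ]]
button [[ 0.6343 -0.2144  0.088 ]] lipnose [[0.626  0.041  0.1516]]
jl [0.5337 0.1874 0.05  ]
jr [ 0.595  -0.1316  0.05  ]
```

```bash
cat >> h.py <<'E'
from scipy.spatial.transform import Rotation as Ro
def tool():
    o=arm.get_obs(); return o["position"],Ro.from_euler("xyz",o["ee_rot"]).as_matrix(),o
def shift(target):
    p,R,o=tool(); return R.T@(np.asarray(target)-p)*1000
E
python3 - <<'E'
from h import *
p,R,o=tool()
w=arm.camera_params("wrist"); c=-w["R"].T@w["t"]; print("cam in tool",R.T@(c-p), "axes",w["R"]@R)
print(R)
print(shift([.2133,-.64,.30]),shift([.6343,-.2144,.30]))
T=arm.camera_params("top")
print(onz((466,188),T,.0),onz((478,181),T,.15),onz((484,237),T,.07))
E
```

```text
cam in tool [ 0.069   0.0002 -0.1813] axes [[-0.0014  1.      0.0004]
 [-0.9674 -0.0013 -0.2533]
 [-0.2533 -0.0007  0.9674]]
[[ 0.9487  0.3163 -0.0005]
 [ 0.3163 -0.9487  0.0013]
 [-0.0001 -0.0014 -1.    ]]
[ -0.0736  -0.0578 -97.5769] [ 533.9331 -270.637   -97.2527]
[ 0.6154 -0.4511  0.    ] [ 0.6101 -0.4424  0.15  ] [ 0.4421 -0.4778  0.07  ]
```

Emit:
play_rows --commands '[[[0,0,-50],-8,0],[[0,0,-100],-16,0],[[36,-18,-100],-24,0],[[72,-36,-100],-32,0],[[108,-54,-100],-40,0],[[144,-72,-100],-48,0],[[180,-90,-100],-56,0],[[216,-108,-100],-64,0]]' --grip_force 10

```text
clock: 0.95
position: [0.385, -0.4682, 0.303]
ee_rot: [-3.141, -0.0, 1.444]
force: [1.1, -1.5, 0.2]
width: 0.027
```

```bash
python3 - <<'E'
from h import *
p,R,o=tool();print(p,o["ee_rot"],o["joint_pos"],o["width"],o["clock"]);print(shift([.6343,-.2144,.30]))
E
```

```text
[ 0.385  -0.4682  0.303 ] [-3.1413 -0.0001  1.4444] [ 0.993   0.3049 -0.2741  1.5856  0.0855  1.2633  0.5785] 0.027046073399237508 0.95
[283.2065 215.2924   2.9578]
```

Emit:
play_rows --commands '[[[32,24,0],-8,0],[[64,48,0],-16,0],[[96,72,0],-24,0],[[128,97,0],-32,0],[[160,121,0],-40,0],[[192,146,0],-48,0],[[224,170,0],-56,0],[[250,190,0],-64,0]]'

```text
clock: 1.75
position: [0.6067, -0.2445, 0.3029]
ee_rot: [3.141, -0.0, 2.563]
force: [0.2, -0.1, 0.2]
width: 0.0006
```

```bash
python3 - <<'E'
from h import *
p,R,o=tool();print(p,o["ee_rot"],o["joint_pos"],o["width"],o["clock"]);print(shift([.6343,-.2144,.30]))
w=arm.camera_params("wrist");I=arm.read_camera("wrist");cv2.imwrite("pics/w1.png",I)
print(proj([.6343,-.2144,.088],w))
E
```

```text
[ 0.6067 -0.2445  0.3029] [ 3.141  -0.0005  2.5629] [ 0.6875  0.431  -0.5698  1.452   0.2337  1.3269  1.095 ] 0.0006358528930126276 1.75
[-6.6165 40.2931  2.9516]
[[352.2423 179.7076]]
```

View pics/w1.png

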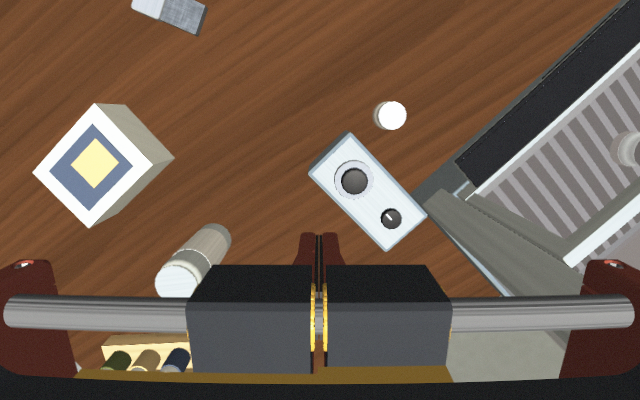

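Wrist view: button at (354,180), prediction (352,180). It agrees; console corners are at (350,133), (309,174), (387,250), (428,214).

```bash
python3 - <<'E'
from h import *
w=arm.camera_params("wrist")
b=onz((354.3,180.5),w,.088);print(b,shift([b[0],b[1],.25]))
I=cv2.imread("pics/w1.png")[110:270,290:450];cv2.imwrite("pics/w1z.png",cv2.resize(I,None,fx=3.5,fy=3.5,interpolation=cv2.INTER_CUBIC))
cs=[(350,133),(309,174),(387,250),(428,214)];Pc=[onz(c,w,.07) for c in cs]
print(np.array(Pc))
M=[(-.25,-.215),(-.25,-.29),(-.1,-.29),(-.1,-.215)]
r=least_squares(lambda q:(B(q,[(*m,.07) for m in M])-Pc).ravel(),[.79,.07,.178]);print(r.x,r.fun.reshape(-1,3)*1000)
E
```

```text
[ 0.6397 -0.2059  0.088 ] [-7.6085 43.4029 52.9066]
[[ 0.5911 -0.1804  0.07  ]
 [ 0.6066 -0.2492  0.07  ]
 [ 0.7469 -0.2174  0.07  ]
 [ 0.7323 -0.1483  0.07  ]]
[0.7844 0.086  0.2217] [[-3.29    1.716   0.    ]
 [-2.2931 -2.7329  0.    ]
 [ 3.737  -1.531   0.    ]
 [ 1.8462  2.548   0.    ]]
```

View pics/w1z.png

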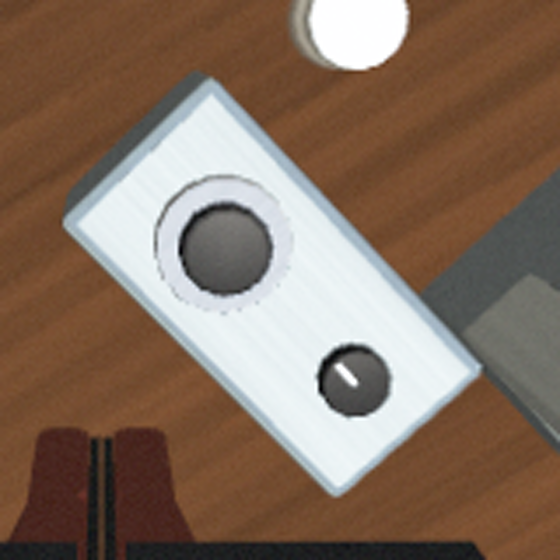

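```bash
python3 - <<'E'
from h import *
p,R,o=tool();print(p,o["ee_rot"],o["clock"]);print(shift([.6343,-.2144,.20]))
print(np.degrees(.178+np.pi-o["ee_rot"][2]))
w=arm.camera_params("wrist");I=arm.read_camera("wrist");cv2.imwrite("pics/w2.png",I)
print(arm.get_obs()["position"])
for (u,v) in [(354.3,180.5)]:print(onz((u,v),w,.088))
I=I[110:270,290:450];cv2.imwrite("pics/w2z.png",cv2.resize(I,None,fx=3.5,fy=3.5,interpolation=cv2.INTER_CUBIC))
E
```

```text
[ 0.6099 -0.2387  0.3027] [ 3.1368 -0.0007  2.5766] 1.8
[ -7.6351  33.0905 102.8581]
42.56927385226227
[ 0.6083 -0.2409  0.3026]
[ 0.6397 -0.2059  0.088 ]
```

View pics/w2z.png

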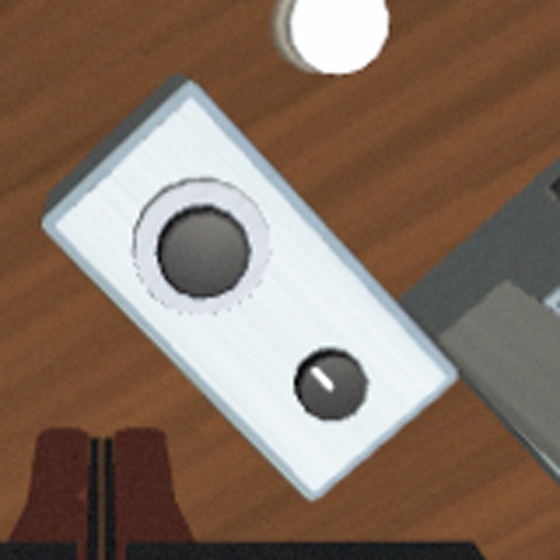

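Emit:
play_rows --commands '[[[-4,12,0],-8,0],[[-8,24,0],-16,0],[[-8,35,25],-24,0],[[-8,36,50],-32,0],[[-8,36,70],-40,0],[[-8,36,70],-43,0],[[-8,36,70],-43,0],[[-8,36,70],-43,0]]'

```text
clock: 2.65
position: [0.6319, -0.222, 0.2333]
ee_rot: [-3.141, 0.0, -2.98]
force: [0.1, 0.2, -0.2]
width: 0.0002
```

```bash
python3 - <<'E'
from h import *
p,R,o=tool();print(p,o["ee_rot"],o["joint_pos"],o["clock"]);print(shift([.6343,-.2144,.10]))
w=arm.camera_params("wrist");I=arm.read_camera("wrist");cv2.imwrite("pics/w3.png",I)
print(proj([.6343,-.2144,.088],w),arm.get_obs()["position"])
import json;json.dump({k:np.asarray(v).tolist() for k,v in w.items()},open("w3.json","w"))
E
```

```text
[ 0.6319 -0.222   0.2333] [-3.1412  0.     -2.9803] [ 0.722   0.5371 -0.7058  1.4973  0.359   1.2394  1.7006] 2.65
[ -3.6296   7.2071 133.33  ]
[[325.9167 189.8786]] [ 0.6321 -0.2219  0.2337]
```

View pics/w3.png

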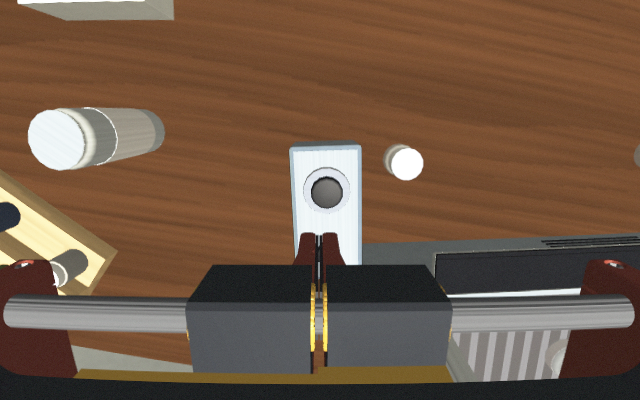

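```bash
python3 - <<'E'
from h import *
import json;w={k:np.array(v) for k,v in json.load(open("w3.json")).items()}
b=onz((326.6,191.5),w,.088);print(b,shift([b[0],b[1],.11]))
print(onz((291,148),w,.07),onz((361,147),w,.07))
E
```

```text
[ 0.6358 -0.2135  0.088 ] [ -4.9641   7.7573 123.651 ]
[ 0.601  -0.2554  0.07  ] [ 0.5887 -0.1856  0.07  ]
```

Emit:
play_rows --commands '[[[-5,8,40],0,0],[[-5,8,80],0,0],[[-5,8,110],0,0],[[-5,8,125],0,0],[[-5,8,130],0,0],[[-5,8,130],0,0],[[-5,8,130],0,0]]'

```text
clock: 3.4
position: [0.637, -0.2127, 0.1051]
ee_rot: [-3.14, 0.003, -2.977]
force: [1.1, -0.3, 0.4]
width: 0.0004
```

Emit:
play_rows --commands '[[[0,0,3],0,0],[[0,0,5],0,0],[[0,0,7],0,0],[[0,0,8],0,0],[[0,0,8],0,0],[[0,0,8],0,0]]'

```text
clock: 4.0
position: [0.6357, -0.2125, 0.0951]
ee_rot: [3.142, -0.0, -2.977]
force: [0.1, -0.1, -0.1]
width: 0.0004
```

Emit:
play_rows --commands '[[[0,0,1],0,0],[[0,0,2],0,0],[[0,0,3],0,0],[[0,0,3],0,0]]'

```text
clock: 4.4
position: [0.6356, -0.2125, 0.0919]
ee_rot: [3.141, -0.0, -2.977]
force: [0.7, 0.4, -0.3]
width: 0.0005
```

```bash
python3 - <<'E'
from h import *
print(tool()[2]["force"],arm.finger_overhang)
I=arm.read_camera("wrist");cv2.imwrite("pics/w4.png",I)
I=arm.read_camera("scene");cv2.imwrite("pics/s4.png",cv2.resize(I[110:210,290:390],None,fx=5,fy=5))
E
```

```text
[ 0.7042  0.402  -0.2904] 0.011
```

View pics/w4.png

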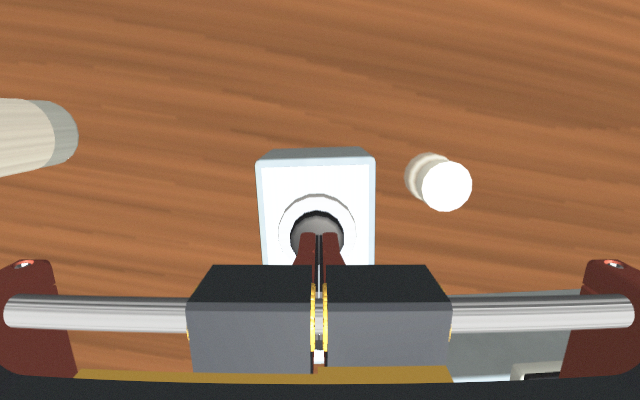

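View pics/s4.png

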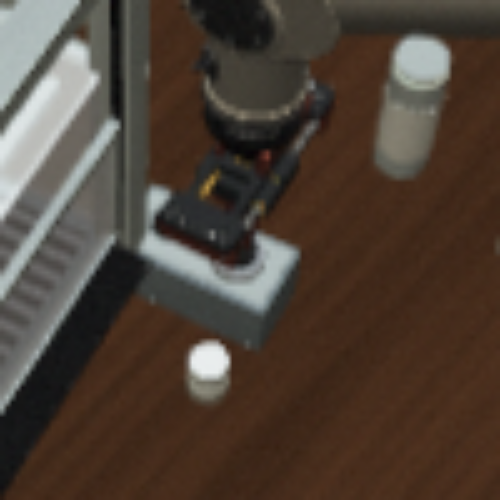

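Emit:
play_rows --commands '[[[0,0,1],0,0],[[0,0,2],0,0],[[0,0,3],0,0],[[0,0,3],0,0]]'

```text
clock: 4.9
position: [0.6355, -0.2125, 0.0889]
ee_rot: [3.142, -0.0, -2.977]
force: [0.9, -0.0, -0.0]
width: 0.0003
```

Emit:
play_rows --commands '[[[0,0,1],0,0],[[0,0,2],0,0],[[0,0,3],0,0],[[0,0,3],0,0]]'

```text
clock: 5.3
position: [0.6356, -0.2125, 0.086]
ee_rot: [3.142, -0.0, -2.977]
force: [-0.5, -0.3, -0.3]
width: 0.0001
```

```bash
python3 - <<'E'
from h import *
print(tool()[2]["force"])
I=arm.read_camera("wrist");cv2.imwrite("pics/w5.png",cv2.resize(I[130:290,230:400],None,fx=3.5,fy=3.5))
I=arm.read_camera("scene");cv2.imwrite("pics/s5.png",cv2.resize(I[110:190,310:390],None,fx=7,fy=7,interpolation=cv2.INTER_CUBIC))
E
```

```text
[-0.546  -0.3146 -0.3175]
```

View pics/w5.png

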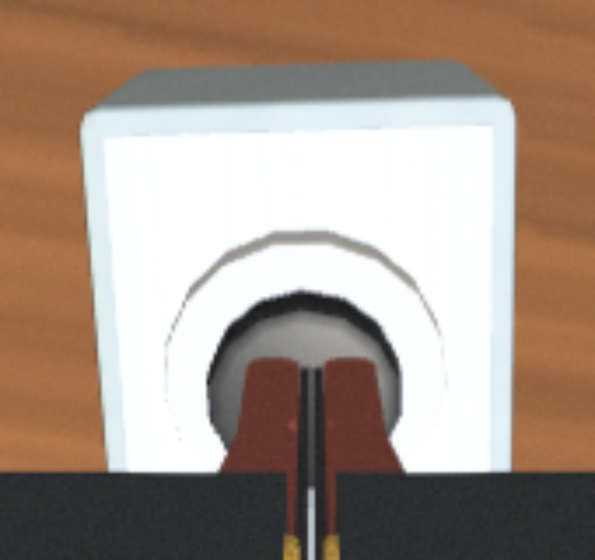

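View pics/s5.png

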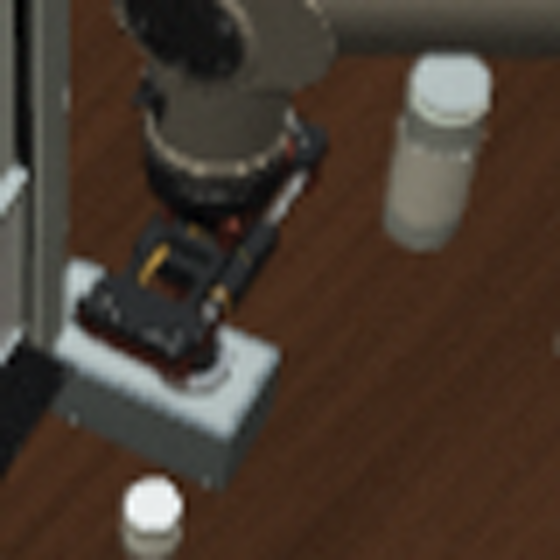

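```bash
python3 - <<'E'
from h import *
w=arm.camera_params("wrist");p,R,o=tool();print(p)
for x in(-.01,0,.01):
  for z in(-.03,-.01,0,.011):print(x,z,proj(p+R@np.array([x,0,z]),w))
c=(230+310/3.5,130+385/3.5);print(c)
for z in (.07,.076,.082,.088):print(z,onz(c,w,z),np.linalg.norm(onz((230+208/3.5,239),w,z)-onz((230+402/3.5,239),w,z)))
for z in(.07,):print(np.linalg.norm(onz((230+82/3.5,130+120/3.5),w,z)-onz((230+515/3.5,130+110/3.5),w,z)))
E
```

```text
[ 0.6357 -0.2125  0.0861]
-0.01 -0.03 [[318.9362 280.0387]]
-0.01 -0.01 [[318.8699 262.8189]]
-0.01 0 [[318.8415 255.4699]]
-0.01 0.011 [[318.8134 248.174 ]]
0 -0.03 [[318.9164 261.4027]]
0 -0.01 [[318.851  245.8611]]
0 0 [[318.8232 239.2489]]
0 0.011 [[318.7956 232.6964]]
0.01 -0.03 [[318.8958 242.1154]]
0.01 -0.01 [[318.8315 228.3875]]
0.01 0 [[318.8042 222.5648]]
0.01 0.011 [[318.7772 216.8049]]
(318.57142857142856, 240.0)
0.07 [ 0.6423 -0.2115  0.07  ] 0.03443889215361324
0.076 [ 0.64   -0.2119  0.076 ] 0.03339225693426899
0.082 [ 0.6378 -0.2123  0.082 ] 0.032345621714924756
0.088 [ 0.6355 -0.2127  0.088 ] 0.03129898649558051
0.07258881690607707
```

Emit:
play_rows --commands '[[[0,0,1],0,0],[[0,0,2],0,0],[[0,0,2],0,0]]'

```text
clock: 5.7
position: [0.6356, -0.2125, 0.084]
ee_rot: [3.142, -0.0, -2.977]
force: [-0.4, 0.6, 0.4]
width: 0.0005
```

Emit:
play_rows --commands '[[[0,0,1],0,0],[[0,0,2],0,0],[[0,0,2],0,0]]'

```text
clock: 6.0
position: [0.6356, -0.2125, 0.082]
ee_rot: [3.141, -0.0, -2.977]
force: [0.5, 0.3, 0.6]
width: 0.0003
```

```bash
python3 - <<'E'
from h import *
print(tool()[2]["force"])
I=arm.read_camera("wrist");cv2.imwrite("pics/w6.png",cv2.resize(I[130:290,230:400],None,fx=3.5,fy=3.5))
I=arm.read_camera("top");cv2.imwrite("pics/t6.png",cv2.resize(I[130:220,350:450],None,fx=6,fy=6,interpolation=cv2.INTER_CUBIC))
E
```

```text
[0.4836 0.3465 0.5931]
```

View pics/w6.png

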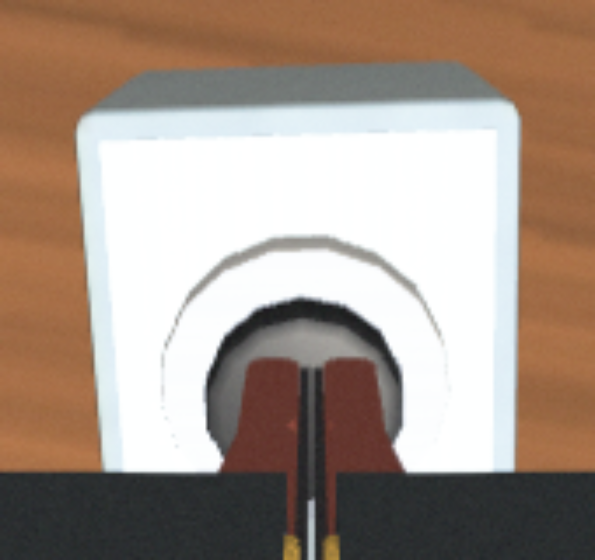

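View pics/t6.png

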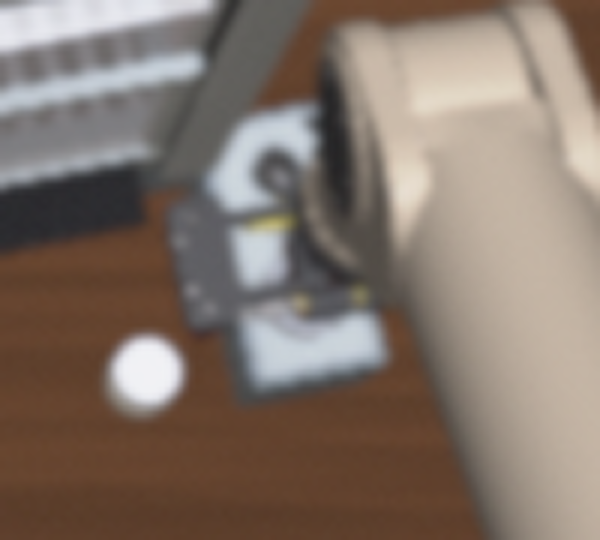

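```bash
python3 - <<'E'
from h import *
S=arm.camera_params("scene");p,R,o=tool();print(p,o["effort"],o["force"],o["moment"])
I=arm.read_camera("scene")
cv2.imwrite("pics/s7.png",cv2.resize(I[125:185,315:375],None,fx=10,fy=10,interpolation=cv2.INTER_CUBIC))
for n,X in dict(tip=p+[0,0,-.011],tcp=p,up20=p+[0,0,.02],up60=p+[0,0,.06],btn=[.6355,-.213,.088],base=[.6355,-.213,.07]).items(): print(n,(proj(X,S)[0]-[315,125])*10)
E
```

```text
[ 0.6357 -0.2125  0.0821] [  0.0035 -61.3929 -10.0918 -22.6336   0.0265   0.0738  -0.001 ] [-0.3532  0.2708  0.5163] [ 0.0687 -0.0815  0.0546]
tip [219.0897 374.8227]
tcp [220.4197 361.2086]
up20 [222.8804 336.015 ]
up60 [227.9726 283.853 ]
btn [222.1505 353.2996]
base [219.9581 375.6418]
```

View pics/s7.png

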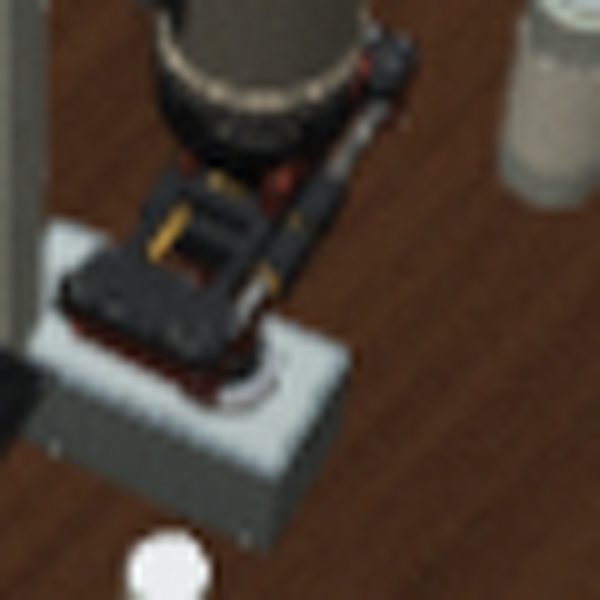

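Emit:
play_rows --commands '[[[0,0,1],0,0],[[0,0,2],0,0],[[0,0,2],0,0]]'

```text
clock: 6.45
position: [0.6356, -0.2125, 0.08]
ee_rot: [3.141, -0.0, -2.977]
force: [0.1, 0.1, -0.2]
width: 0.0008
```

Emit:
play_rows --commands '[[[0,0,1],0,0],[[0,0,2],0,0],[[0,0,2],0,0]]'

```text
clock: 6.75
position: [0.6356, -0.2125, 0.0779]
ee_rot: [3.141, -0.0, -2.977]
force: [-0.0, -0.5, -0.1]
width: 0.0006
```

Emit:
play_rows --commands '[[[0,0,1],0,0],[[0,0,2],0,0],[[0,0,2],0,0]]'

```text
clock: 7.05
position: [0.6356, -0.2125, 0.076]
ee_rot: [3.141, -0.0, -2.977]
force: [0.8, -0.3, -0.2]
width: 0.0003
```

Emit:
play_rows --commands '[[[0,0,1],0,0],[[0,0,2],0,0],[[0,0,2],0,0]]'

```text
clock: 7.35
position: [0.6356, -0.2125, 0.074]
ee_rot: [3.142, -0.0, -2.977]
force: [0.3, 0.2, 0.4]
width: 0.0001
```

Emit:
play_rows --commands '[[[0,0,1],0,0],[[0,0,2],0,0],[[0,0,2],0,0]]'

```text
clock: 7.65
position: [0.6358, -0.2125, 0.0723]
ee_rot: [-3.141, 0.0, -2.977]
force: [-0.2, -0.1, 1.6]
width: 0.0006
```

Contact at TCP z≈0.073. The fingertips really sit ~15 mm behind the reported TCP, which matches the wrist picture but not the stated 11 mm overhang. I'll press on.

Emit:
play_rows --commands '[[[0,0,1],0,0],[[0,0,2],0,0],[[0,0,3],0,0],[[0,0,4],0,0],[[0,0,4],0,0]]'

```text
clock: 8.15
position: [0.6358, -0.2125, 0.0682]
ee_rot: [-3.141, 0.0, -2.977]
force: [-0.9, -0.3, 4.2]
width: 0.0006
```

Emit:
play_rows --commands '[[[0,0,1],0,0],[[0,0,2],0,0],[[0,0,2],0,0]]'

```text
clock: 8.45
position: [0.6359, -0.2125, 0.0669]
ee_rot: [-3.141, 0.0, -2.977]
force: [-3.0, 1.6, 8.5]
width: 0.0002
```

Emit:
play_rows --commands '[[[0,0,-4],0,0],[[0,0,-10],0,0],[[0,0,-20],0,0],[[0,0,-50],0,0],[[0,0,-90],0,0],[[0,0,-130],0,0],[[0,0,-170],0,0],[[0,0,-200],0,0]]'

```text
clock: 9.25
position: [0.6361, -0.2123, 0.2694]
ee_rot: [-3.141, 0.002, -2.977]
force: [0.4, -0.8, -0.1]
width: 0.0007
```

```bash
python3 - <<'E'
from h import *
p,R,o=tool();print(p,o["ee_rot"],o["joint_pos"])
for n in("wrist","scene","top"):
    I=arm.read_camera(n)
    cv2.imwrite(f"pics/{n}8.png",I)
I=cv2.imread("pics/top8.png");cv2.imwrite("pics/t8.png",cv2.resize(I[90:225,215:425],None,fx=3.8,fy=3.8,interpolation=cv2.INTER_CUBIC))
E
```

```text
[ 0.6361 -0.2123  0.2694] [-3.1408  0.0022 -2.9767] [ 0.7114  0.513  -0.7175  1.4515  0.3416  1.302   1.7037]
```

View pics/wrist8.png

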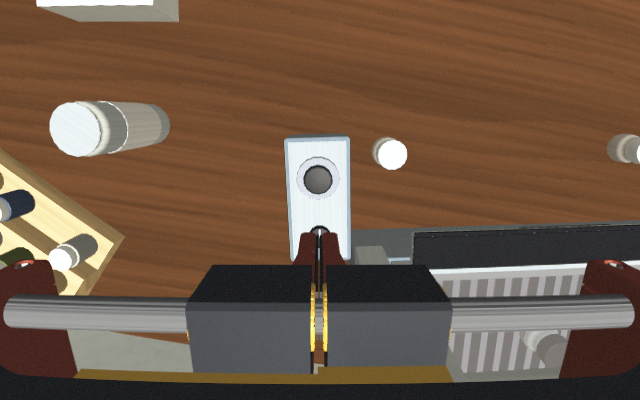

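View pics/t8.png

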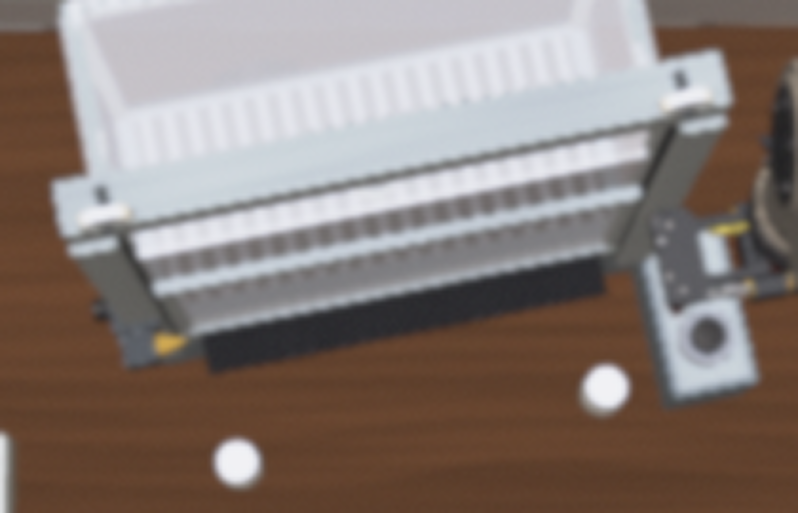

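Emit:
play_rows --commands '[[[20,10,-40],0,0],[[50,40,-60],0,0],[[90,70,-60],0,0],[[120,105,-60],0,0],[[140,150,-60],0,0],[[150,190,-80],0,0],[[150,200,-130],0,0],[[150,200,-180],0,0]]'

```text
clock: 10.2
position: [0.4527, -0.0375, 0.445]
ee_rot: [-3.141, -0.004, -2.973]
force: [1.3, -1.3, 0.5]
width: 0.0005
```

Emit:
play_rows --commands '[[[0,0,-50],0,0],[[0,0,-100],0,0],[[0,0,-150],0,0],[[0,0,-200],0,0],[[0,0,-250],0,0],[[0,0,-300],0,0],[[0,0,-300],0,0]]'

```text
clock: 10.9
position: [0.4573, -0.0403, 0.637]
ee_rot: [-3.136, 0.02, -2.978]
force: [-0.4, 0.2, -0.4]
width: 0.0002
```

```bash
python3 - <<'E'
from h import *
p,R,o=tool();print(p,o["ee_rot"],o["joint_pos"],o["clock"]);print(R)
E
```

```text
[ 0.4573 -0.0403  0.637 ] [-3.1356  0.0198 -2.9779] [ 0.1185  0.0169 -0.1732  1.2012  0.007   1.9034  1.6822] 10.9
[[-0.9864 -0.1629  0.0206]
 [-0.1629  0.9866 -0.0026]
 [-0.0198 -0.0059 -0.9998]]
```

Emit:
play_rows --commands '[[[0,0,-50],0,0],[[0,0,-100],0,0],[[0,0,-150],0,0],[[0,0,-200],0,0],[[0,0,-200],0,0]]'

```text
clock: 11.4
position: [0.4591, -0.0403, 0.6712]
ee_rot: [-3.128, 0.083, -2.978]
force: [0.9, 0.1, 0.1]
width: 0.0002
```

```bash
python3 - <<'E'
from h import *
p,R,o=tool();print(p,o["ee_rot"],o["joint_pos"],o["clock"]);print(R)
E
```

```text
[ 0.4591 -0.0403  0.6712] [-3.128   0.083  -2.9781] [ 0.0309 -0.0013 -0.0816  1.1439  0.0043  1.915   1.6846] 11.4
[[-0.9833 -0.1617  0.084 ]
 [-0.1622  0.9868  0.0001]
 [-0.0829 -0.0136 -0.9965]]
```

Emit:
play_rows --commands '[[[0,0,-50],0,0],[[0,0,-100],0,0],[[0,0,-150],0,0],[[0,0,-200],0,0],[[0,0,-250],0,0],[[0,0,-300],0,0],[[0,0,-350],0,0],[[0,0,-400],0,0]]'

```text
clock: 12.2
position: [0.4452, -0.0407, 0.7016]
ee_rot: [-3.119, 0.147, -2.978]
force: [0.3, -0.8, 0.4]
width: 0.0004
```

```bash
python3 - <<'E'
from h import *
p,R,o=tool();print(p,o["ee_rot"],o["joint_pos"],o["clock"]);print(R)
E
```

```text
[ 0.4452 -0.0407  0.7016] [-3.1193  0.1474 -2.9776] [ 0.5972 -0.0158 -0.6182  1.0903 -0.0084  1.9151  1.7081] 12.2
[[-0.9759 -0.16    0.1485]
 [-0.1615  0.9869  0.0019]
 [-0.1468 -0.0221 -0.9889]]
```

Emit:
play_rows --commands '[[[0,0,40],0,0],[[0,0,80],0,0],[[0,0,120],0,0],[[0,0,120],0,0],[[0,0,120],0,0]]'

```text
clock: 12.7
position: [0.4631, -0.0402, 0.5845]
ee_rot: [-3.119, 0.148, -2.977]
force: [-0.1, 0.2, 1.2]
width: 0.0004
```

```bash
python3 - <<'E'
from h import *
p,R,o=tool();print(p,o["ee_rot"],o["joint_pos"],o["clock"]);print(R)
E
```

```text
[ 0.4631 -0.0402  0.5845] [-3.1188  0.1484 -2.9772] [ 0.6238 -0.072  -0.6     1.4018 -0.0458  1.649   1.7485] 12.7
[[-0.9757 -0.1603  0.1495]
 [-0.1619  0.9868  0.0018]
 [-0.1478 -0.0225 -0.9888]]
```

Emit:
play_rows --commands '[[[-10,0,-50],0,0],[[-20,0,-100],0,0],[[-30,0,-150],0,0],[[-40,0,-200],0,0]]'

```text
clock: 13.1
position: [0.4712, -0.0361, 0.7126]
ee_rot: [-3.114, 0.179, -2.976]
force: [0.0, -0.3, 0.1]
width: 0.0004
```

Emit:
play_rows --commands '[[[-20,0,-200],0,0],[[-20,0,-200],0,0]]'

```text
clock: 13.3
position: [0.4666, -0.0327, 0.7442]
ee_rot: [-3.108, 0.236, -2.969]
force: [-0.7, -0.1, -0.1]
width: 0.0003
```

Emit:
play_rows --commands '[[[-20,0,-200],0,0],[[-20,0,-200],0,0]]'

```text
clock: 13.5
position: [0.4567, -0.0324, 0.7697]
ee_rot: [-3.1, 0.288, -2.969]
force: [0.4, 0.1, 0.2]
width: 0.0007
```

```bash
python3 - <<'E'
from h import *
p,R,o=tool();print(p,o["ee_rot"],o["joint_pos"],o["clock"]);print(R)
E
```

```text
[ 0.4567 -0.0324  0.7697] [-3.0995  0.288  -2.9686] [ 0.5992 -0.0195 -0.6328  0.95   -0.0094  1.9162  1.698 ] 13.5
[[-0.9445 -0.1602  0.2868]
 [-0.165   0.9863  0.0074]
 [-0.2841 -0.0403 -0.958 ]]
```

Emit:
play_rows --commands '[[[-60,0,-200],0,0],[[-60,0,-200],0,0]]'

```text
clock: 13.7
position: [0.4584, -0.0302, 0.7967]
ee_rot: [-3.092, 0.343, -2.97]
force: [0.0, 0.4, 0.7]
width: 0.0007
```

Emit:
play_rows --commands '[[[-70,0,-200],0,0],[[-70,0,-200],0,0]]'

```text
clock: 13.9
position: [0.4593, -0.0258, 0.8222]
ee_rot: [-3.085, 0.396, -2.965]
force: [-0.1, 0.7, 0.7]
width: 0.0005
```

Emit:
play_rows --commands '[[[-80,0,-200],0,0],[[-80,0,-200],0,0]]'

```text
clock: 14.1
position: [0.4583, -0.0211, 0.8484]
ee_rot: [-3.077, 0.449, -2.961]
force: [0.0, 0.1, 0.6]
width: 0.0004
```

```bash
python3 - <<'E'
from h import *
p,R,o=tool();print(p,o["ee_rot"],o["joint_pos"],o["clock"]);print(R)
E
```

```text
[ 0.4583 -0.0211  0.8484] [-3.0775  0.4491 -2.9609] [ 0.7308 -0.0183 -0.7828  0.7851 -0.004   1.9162  1.6798] 14.1
[[-0.8862 -0.152   0.4377]
 [-0.1619  0.9867  0.0148]
 [-0.4342 -0.0577 -0.899 ]]
```

Emit:
play_rows --commands '[[[-90,0,-200],0,0],[[-90,0,-200],0,0]]'

```text
clock: 14.3
position: [0.4557, -0.0166, 0.8749]
ee_rot: [-3.07, 0.503, -2.957]
force: [0.5, 0.6, 0.1]
width: 0.0001
```

Emit:
play_rows --commands '[[[-100,0,-200],0,0],[[-100,0,-200],0,0]]'

```text
clock: 14.5
position: [0.4508, -0.0119, 0.9014]
ee_rot: [-3.062, 0.558, -2.952]
force: [-0.1, 0.1, -0.2]
width: 0.0006
```

Emit:
play_rows --commands '[[[-110,0,-200],0,0],[[-110,0,-200],0,0]]'

```text
clock: 14.7
position: [0.4434, -0.0062, 0.9274]
ee_rot: [-3.053, 0.611, -2.945]
force: [0.0, 0.2, -0.3]
width: 0.0001
```

```bash
python3 - <<'E'
from h import *
p,R,o=tool();print(p,o["ee_rot"],o["joint_pos"],o["clock"]);print(R)
E
```

```text
[ 0.4434 -0.0062  0.9274] [-3.0527  0.6114 -2.9445] [ 1.0983 -0.0224 -1.1423  0.6175 -0.017   1.9162  1.6784] 14.7
[[-0.803  -0.1451  0.5781]
 [-0.1603  0.9867  0.0249]
 [-0.574  -0.0727 -0.8156]]
```

Emit:
play_rows --commands '[[[-110,0,-200],3,0],[[-110,0,-200],4,0]]'

```text
clock: 14.9
position: [0.4348, -0.002, 0.9509]
ee_rot: [-3.098, 0.665, -3.031]
force: [-0.2, -0.1, 0.3]
width: 0.0004
```

Emit:
play_rows --commands '[[[-120,0,-200],2,0],[[-120,0,-200],4,0]]'

```text
clock: 15.1
position: [0.427, -0.0012, 0.9772]
ee_rot: [3.132, 0.722, -3.127]
force: [0.0, -0.9, -0.4]
width: 0.0002
```

```bash
python3 - <<'E'
from h import *
p,R,o=tool();print(p,o["ee_rot"],o["joint_pos"],o["clock"]);print(R)
E
```

```text
[ 0.427  -0.0012  0.9772] [ 3.1318  0.7225 -3.1274] [ 1.3148 -0.0379 -1.2994  0.5119 -0.0605  1.9162  1.5485] 15.1
[[-0.7501 -0.0207  0.661 ]
 [-0.0106  0.9998  0.0192]
 [-0.6613  0.0074 -0.7501]]
```

```bash
python3 - <<'E'
from h import *
print(shift([.52,.03,.60]),shift([.52,.03,.25]),shift([.52,.03,.16]))
I=arm.read_camera("top");cv2.imwrite("pics/t9.png",cv2.resize(I[90:225,215:425],None,fx=3.8,fy=3.8,interpolation=cv2.INTER_CUBIC))
E
```

```text
[179.3939  26.4925 345.0186] [410.8322  23.9121 607.5631] [470.3449  23.2485 675.0746]
```

View pics/t9.png

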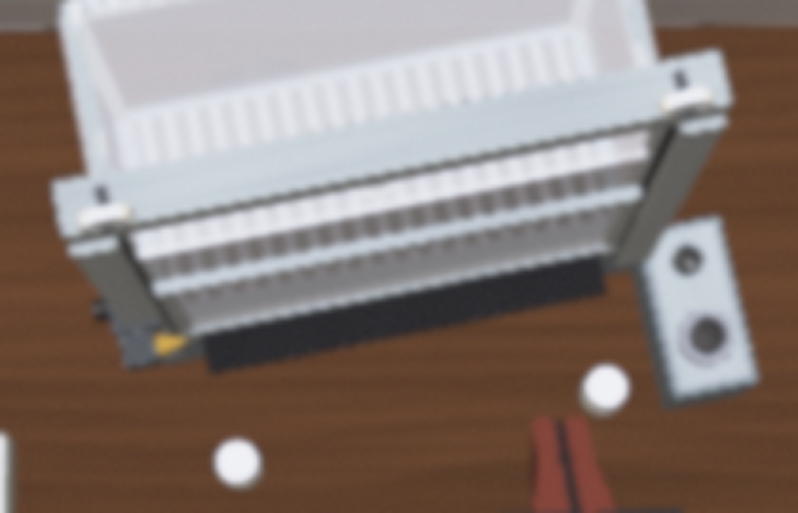

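Emit:
play_rows --commands '[[[22,3,43],0,0],[[45,6,86],0,0],[[67,10,129],0,0],[[90,13,172],0,0],[[112,16,215],0,0],[[134,20,258],0,0],[[157,23,301],0,0],[[179,26,345],0,0]]'

```text
clock: 15.95
position: [0.4868, 0.0197, 0.7263]
ee_rot: [3.128, 0.717, -3.126]
force: [-0.9, -1.3, 1.4]
width: 0.0004
```

Emit:
play_rows --commands '[[[33,0,37],0,0],[[66,0,75],0,0],[[99,0,112],0,0],[[132,0,150],0,0],[[165,0,187],0,0],[[198,0,225],0,0],[[230,0,262],0,0],[[230,0,262],0,0]]'

```text
clock: 16.75
position: [0.5118, 0.0244, 0.4224]
ee_rot: [3.128, 0.712, -3.126]
force: [1.2, -0.7, -1.1]
width: 0.0008
```

```bash
python3 - <<'E'
from h import *
p,R,o=tool();print(p,o["ee_rot"],o["joint_pos"],o["clock"]);print(R)
w=arm.camera_params("wrist");I=arm.read_camera("wrist");cv2.imwrite("pics/w10.png",I)
import json;json.dump({k:np.asarray(v).tolist() for k,v in w.items()},open("w10.json","w"))
b=[.7903,.0705,.1779]
print(proj(B(b,[(-.167,y,.135+.0166) for y in(.165,0,-.165)]),w))
E
```

```text
[0.5118 0.0244 0.4224] [ 3.1282  0.7124 -3.1265] [ 0.1124 -0.3356 -0.2744  2.1313  0.0086  0.6271  1.4055] 16.75
[[-0.7567 -0.0239  0.6533]
 [-0.0115  0.9997  0.0233]
 [-0.6537  0.0101 -0.7567]]
[[456.4266  81.2324]
 [327.2282  97.5084]
 [208.285  114.0849]]
```

View pics/w10.png

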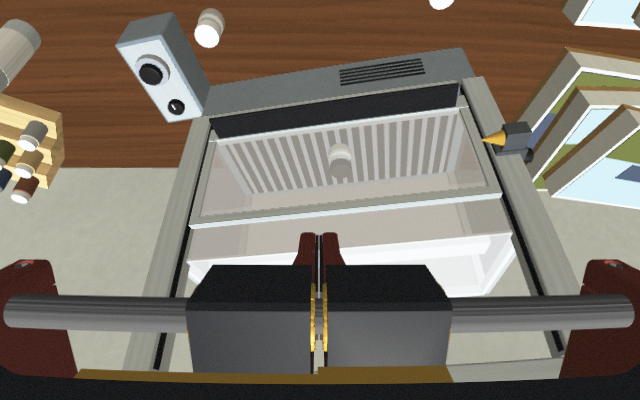

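```bash
python3 - <<'E'
import cv2
I=cv2.imread("pics/w10.png")
cv2.imwrite("pics/w10a.png",cv2.resize(I[60:180,430:550],None,fx=5,fy=5,interpolation=cv2.INTER_CUBIC))
cv2.imwrite("pics/w10b.png",cv2.resize(I[80:200,180:300],None,fx=5,fy=5,interpolation=cv2.INTER_CUBIC))
E
```

```text
(no output)
```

View pics/w10a.png

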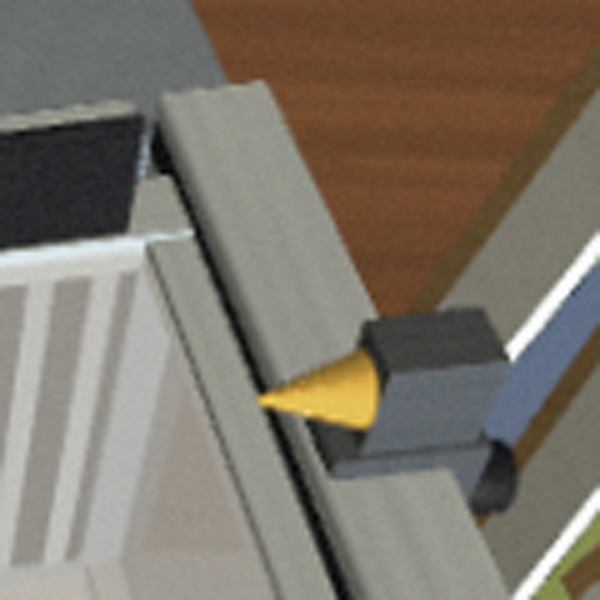

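View pics/w10b.png

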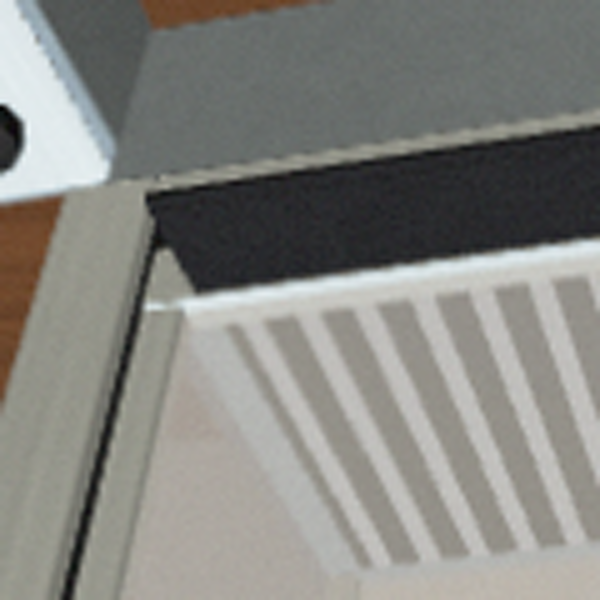

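```bash
cat > fit.py <<'E'
from h import *
import json
T=arm.camera_params("top");S=arm.camera_params("scene")
W=lambda f:{k:np.array(v) for k,v in json.load(open(f)).items()}
t=lambda u,v:(u/3.8+215,v/3.8+90); s=lambda u,v:(u/3.5+195,v/3.5+80)
w10=W("w10.json");w3=W("w3.json")
obs=[(T,t(757,382),(-.25,-.29,.07),1),(T,t(720,217),(-.10,-.29,.07),1),
(S,s(545,280),(-.25,-.29,.07),1),(w3,(291,148),(-.25,-.29,.07),1),(w3,(361,147),(-.25,-.215,.07),1),
(T,t(213,372),'L',1),(T,t(606,292),'R',1),(S,s(437,290),'R',.5),
(w10,(459,83),'L',1.5),(w10,(209.4,119),'R',1.5),(w10,(456.4,107),'l',1),(w10,(218.6,138.4),'r',1),
(T,t(187,341),'m',1),(S,s(267,490),'m',.7),(w10,(481.6,140.2),'m',1.5)]
def res(q):
    out=[]
    for p,uv,X,k in obs:
        if X in('L','R'): X=(-.167,.165 if X=='L' else -.165,.142+q[3])
        elif X in('l','r'): X=(-.131,.165 if X=='l' else -.165,.142+q[3])
        elif X=='m': X=(q[4],.170,q[5])
        out.append(k*(proj(B(q,X),p)[0]-uv))
    return np.ravel(out)
r=least_squares(res,[.79,.07,.178,.02,-.15,.26],loss="soft_l1")
E
python3 - <<'E'
from fit import *
print(r.x);print(res(r.x).reshape(-1,2))
J=r.jac;print(np.sqrt(np.diag(np.linalg.inv(J.T@J))))
E
```

```text
[ 0.7901  0.0743  0.1954  0.0169 -0.1558  0.2476]
[[-0.2149 -1.4962]
 [-1.0606 -1.7331]
 [-1.0637  0.0522]
 [-3.2815 -0.3377]
 [ 0.8695 -1.9557]
 [-1.8602 -0.285 ]
 [-0.3429 -0.6665]
 [-0.1891 -0.0808]
 [-0.1632  0.279 ]
 [-0.6612  0.7446]
 [-1.6989 -1.2486]
 [ 0.917  -0.3558]
 [-0.726  -1.109 ]
 [-0.2346 -0.336 ]
 [ 0.4057 -0.27  ]]
[0.001  0.0007 0.0033 0.0013 0.0023 0.0019]
```

```bash
python3 - <<'E'
from h import *
p,R,o=tool();print(p,o["ee_rot"])
print(shift([.57,.04,.25]),shift([.575,.04,.085]))
E
```

```text
[0.5036 0.0221 0.4063] [ 3.1317  0.6901 -3.1261]
[ 48.1167  15.2116 163.1502] [149.3067  13.8403 293.5676]
```

Emit:
play_rows --commands '[[[16,5,45],0,0],[[32,10,90],0,0],[[45,14,130],0,0],[[50,14,163],0,0],[[75,14,200],0,0],[[75,14,200],0,0]]'

```text
clock: 17.4
position: [0.5869, 0.0362, 0.2398]
ee_rot: [3.139, 0.716, -3.131]
force: [0.3, -0.3, 0.7]
width: 0.0005
```

```bash
python3 - <<'E'
from h import *
p,R,o=tool();print(p,o["ee_rot"],o["joint_pos"],o["clock"])
print(shift([.575,.04,.085]))
E
```

```text
[0.5869 0.0362 0.2398] [ 3.1389  0.7157 -3.1313] [ 0.313   0.0418 -0.5818  2.2802  0.9816  0.2209  0.4192] 17.4
[110.5439   3.6147 109.0554]
```

Emit:
play_rows --commands '[[[25,3,29],0,0],[[50,5,58],0,0],[[75,5,88],0,0],[[100,5,117],0,0],[[100,5,117],0,0],[[100,5,117],0,0]]'

```text
clock: 18.0
position: [0.5909, 0.0421, 0.0888]
ee_rot: [3.138, 0.726, -3.132]
force: [1.6, -1.1, -1.6]
width: 0.0005
```

```bash
python3 - <<'E'
from h import *
p,R,o=tool();print(p,o["ee_rot"],o["joint_pos"],o["clock"]);print(R)
w=arm.camera_params("wrist");I=arm.read_camera("wrist");cv2.imwrite("pics/w11.png",I)
print(proj(B([.7901,.0743,.1954],[(-.167,y,.128+.0169) for y in(.165,0,-.165)]),w))
I=arm.read_camera("scene");cv2.imwrite("pics/s11.png",cv2.resize(I[80:250,195:365],None,fx=3.5,fy=3.5,interpolation=cv2.INTER_CUBIC))
E
```

```text
[0.5909 0.0421 0.0888] [ 3.1385  0.7256 -3.1319] [ 0.2905  0.4159 -0.6504  2.3965  2.2671  0.5107 -0.8261] 18.0
[[-0.7481 -0.0118  0.6635]
 [-0.0073  0.9999  0.0095]
 [-0.6636  0.0023 -0.7481]]
[[627.4046 336.1074]
 [318.3872 355.1991]
 [ 76.012  358.8009]]
```

View pics/w11.png

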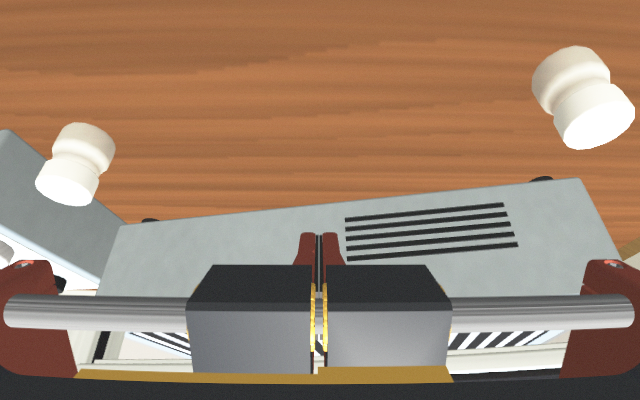

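View pics/s11.png

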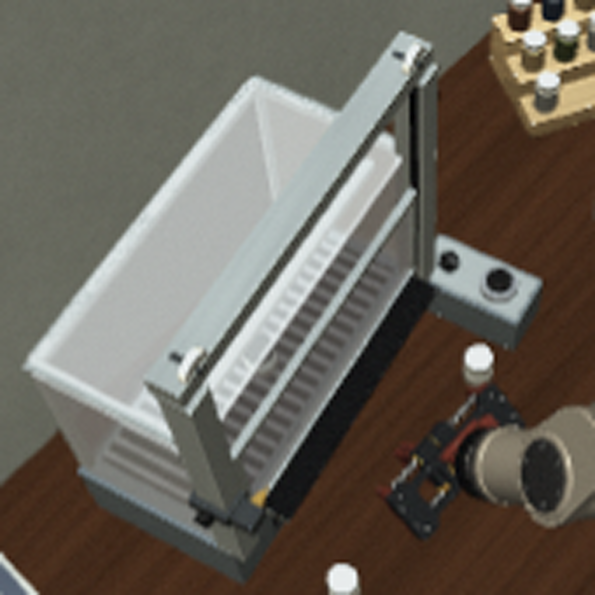

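```bash
python3 - <<'E'
from h import *
S=arm.camera_params("scene");p,R,o=tool();print(p)
for n,X in dict(tcp=[0,0,0],tip=[0,0,-.015],tip11=[0,0,.011],back=[0,0,-.06],el=[0,.089,-.07],er=[0,-.089,-.07],top=[-.01,0,-.035]).items():
    print(n,(proj(p+R@X,S)[0]-[195,80])*3.5, p+R@X)
print("lip",(proj(B([.7901,.0743,.1954],[(-.167,y,.128+.0169) for y in(.165,0,-.165)]),S)-[195,80])*3.5)
E
```

```text
[0.5839 0.0432 0.0778]
tcp [394.3429 454.2518] [0.5839 0.0432 0.0778]
tip [400.6987 454.8871] [0.5742 0.043  0.0893]
tip11 [389.7531 453.7929] [0.591  0.0433 0.0694]
back [420.4657 456.8624] [0.5452 0.0423 0.1236]
el [373.1536 515.11  ] [0.5374 0.1312 0.1318]
er [474.5894 402.039 ] [ 0.54   -0.0468  0.1307]
top [404.0954 449.4537] [0.5689 0.0428 0.111 ]
lip [[287.9392 527.1271]
 [365.1075 406.1988]
 [435.5992 295.8504]]
```

Emit:
play_rows --commands '[[[-10,0,6],0,0],[[-20,0,12],0,0],[[-30,0,18],0,0],[[-40,0,23],0,0],[[-50,0,29],0,0],[[-50,0,29],0,0],[[-50,0,29],0,0]]'

```text
clock: 18.8
position: [0.6433, 0.0429, 0.0972]
ee_rot: [3.138, 0.716, -3.13]
force: [-1.5, -0.1, -0.1]
width: 0.0003
```

```bash
python3 - <<'E'
from h import *
p,R,o=tool();print(p,o["ee_rot"],o["joint_pos"],o["clock"],o["force"])
for n,X in dict(tip=[-.01,0,-.015],tipl=[.01,0,-.015],mid=[-.01,0,-.035]).items():print(n,p+R@X)
I=arm.read_camera("scene");cv2.imwrite("pics/s12.png",cv2.resize(I[150:240,240:330],None,fx=6,fy=6,interpolation=cv2.INTER_CUBIC))
I=arm.read_camera("wrist");cv2.imwrite("pics/w12.png",I)
E
```

```text
[0.6433 0.0429 0.0972] [ 3.1385  0.7158 -3.13  ] [ 0.2432  0.4356 -0.5689  2.2783  2.1698  0.4235 -0.6929] 18.8 [-1.512  -0.0725 -0.0538]
tip [0.641  0.0428 0.1151]
tipl [0.6259 0.0427 0.102 ]
mid [0.6279 0.0426 0.1302]
```

View pics/s12.png

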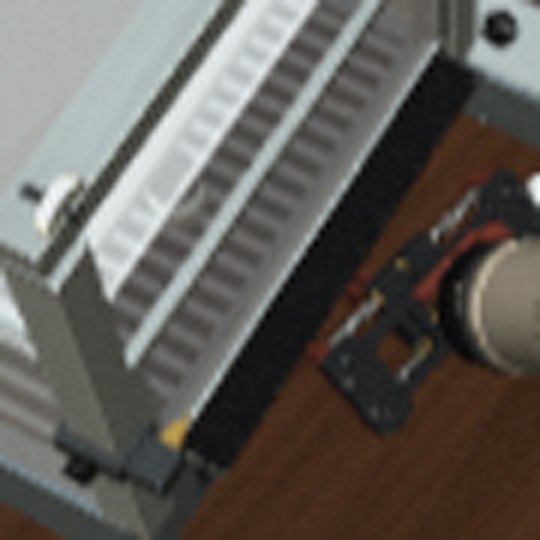

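View pics/w12.png

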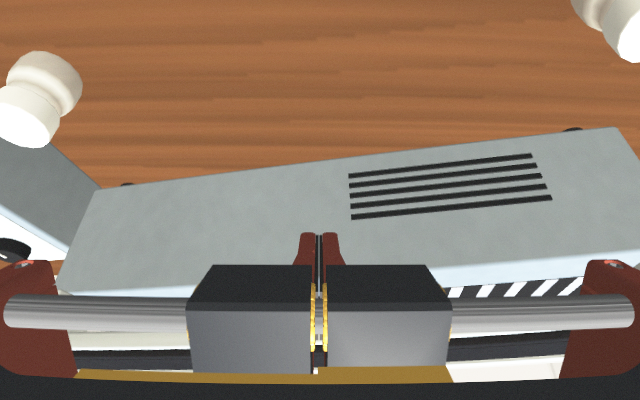

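```bash
python3 - <<'E'
from h import *
S=arm.camera_params("scene");p,R,o=tool()
for uv in((240+318/6,150+350/6),(240+355/6,150+285/6)):
  for z in(.10,.13,.16,.19):
    X=onz(uv,S,z);print(uv,X,"tool",R.T@(X-p))
print(p,o["force"])
E
```

```text
(293.0, 208.33333333333334) [0.6259 0.0834 0.1   ] tool [ 0.0098  0.0407 -0.0131]
(293.0, 208.33333333333334) [0.6153 0.0927 0.13  ] tool [-0.002   0.0503 -0.0426]
(293.0, 208.33333333333334) [0.6048 0.1021 0.16  ] tool [-0.0138  0.0598 -0.0721]
(293.0, 208.33333333333334) [0.5942 0.1114 0.19  ] tool [-0.0255  0.0694 -0.1016]
(299.1666666666667, 197.5) [0.6388 0.0312 0.1   ] tool [ 0.0004 -0.0116 -0.0052]
(299.1666666666667, 197.5) [0.628  0.0418 0.13  ] tool [-0.0111 -0.0008 -0.0349]
(299.1666666666667, 197.5) [0.6171 0.0523 0.16  ] tool [-0.0227  0.0099 -0.0645]
(299.1666666666667, 197.5) [0.6063 0.0629 0.19  ] tool [-0.0342  0.0207 -0.0942]
[0.6424 0.0429 0.0964] [0.2295 0.3688 0.4164]
```

Emit:
play_rows --commands '[[[-3,0,-3],0,0],[[-5,0,-6],0,0],[[-7,0,-8],0,0],[[-7,0,-8],0,0]]'

```text
clock: 19.3
position: [0.6434, 0.0429, 0.108]
ee_rot: [3.138, 0.716, -3.13]
force: [0.2, 0.1, 0.5]
width: 0.0002
```

Emit:
play_rows --commands '[[[-1,0,-1],0,0],[[-2,0,-3],0,0],[[-3,0,-4],0,0],[[-3,0,-4],0,0]]'

```text
clock: 19.7
position: [0.6424, 0.0428, 0.1121]
ee_rot: [3.138, 0.714, -3.13]
force: [0.1, 0.3, -1.5]
width: 0.0003
```

Emit:
play_rows --commands '[[[-1,0,-1],0,0],[[-2,0,-3],0,0],[[-3,0,-4],0,0],[[-3,0,-4],0,0]]'

```text
clock: 20.1
position: [0.6416, 0.0426, 0.1168]
ee_rot: [3.138, 0.714, -3.13]
force: [-4.6, -1.6, -2.4]
width: 0.0009
```

Emit:
play_rows --commands '[[[-1,0,-1],0,0],[[-2,0,-3],0,0],[[-3,0,-4],0,0],[[-5,0,-6],0,0],[[-7,0,-8],0,0],[[-7,0,-8],0,0]]'

```text
clock: 20.7
position: [0.6418, 0.0426, 0.1279]
ee_rot: [3.139, 0.714, -3.13]
force: [-7.9, -2.2, -1.4]
width: 0.0007
```

```bash
python3 - <<'E'
from h import *
p,R,o=tool();print(p,o["ee_rot"],o["joint_pos"],o["clock"],o["force"])
I=arm.read_camera("scene");cv2.imwrite("pics/s13.png",cv2.resize(I[150:240,240:330],None,fx=6,fy=6,interpolation=cv2.INTER_CUBIC))
I=arm.read_camera("wrist");cv2.imwrite("pics/w13.png",I)
E
```

```text
[0.6418 0.0426 0.1279] [ 3.1385  0.7144 -3.13  ] [ 0.2019  0.3534 -0.513   2.2685  2.0446  0.3431 -0.5923] 20.7 [-7.8523 -2.2264 -1.3552]
```

View pics/s13.png

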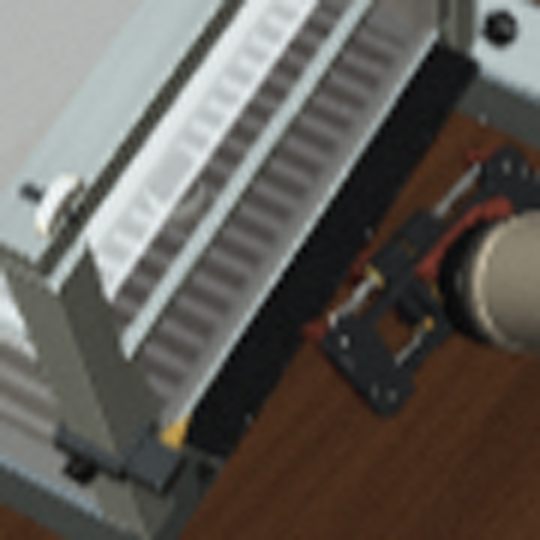

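View pics/w13.png

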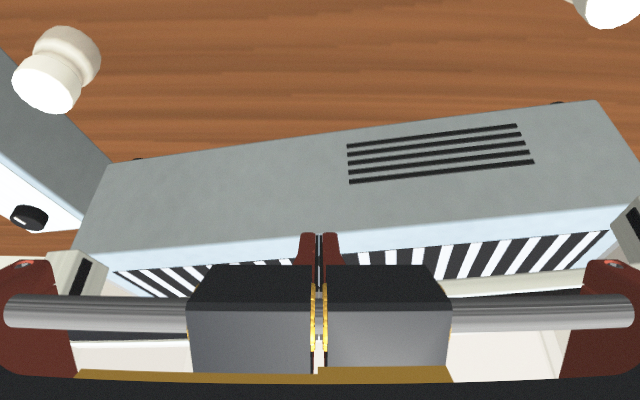

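Emit:
play_rows --commands '[[[-2,0,-4],0,0],[[-5,0,-7],0,0],[[-8,0,-11],0,0],[[-11,0,-14],0,0],[[-14,0,-17],0,0],[[-17,0,-21],0,0],[[-20,0,-24],0,0],[[-22,0,-26],0,0]]'

```text
clock: 21.6
position: [0.6416, 0.0427, 0.1623]
ee_rot: [3.139, 0.715, -3.13]
force: [-5.8, -1.2, -3.9]
width: 0.0005
```

```bash
python3 - <<'E'
from h import *
p,R,o=tool();print(p,o["ee_rot"],o["joint_pos"],o["clock"],o["force"],R.T@o["force"])
print(shift(p+[0,0,.04]))
E
```

```text
[0.6416 0.0427 0.1623] [ 3.1386  0.715  -3.1299] [ 0.1315  0.2689 -0.4241  2.2517  1.831   0.2636 -0.4002] 21.6 [-5.8001 -1.1525 -3.8859] [ 6.9371 -1.082  -0.8804]
[-26.2253   0.0916 -30.2031]
```

Emit:
play_rows --commands '[[[-3,0,-4],0,0],[[-6,0,-7],0,0],[[-9,0,-10],0,0],[[-12,0,-14],0,0],[[-15,0,-17],0,0],[[-18,0,-21],0,0],[[-20,0,-23],0,0],[[-20,0,-23],0,0]]'

```text
clock: 22.4
position: [0.6418, 0.0426, 0.1932]
ee_rot: [3.139, 0.716, -3.129]
force: [-8.1, -1.9, -0.7]
width: 0.0
```

```bash
python3 - <<'E'
from h import *
import json
p,R,o=tool();print(p,o["ee_rot"],o["joint_pos"],o["clock"],o["force"],R.T@o["force"])
w=arm.camera_params("wrist")
json.dump({k:np.asarray(v).tolist() for k,v in w.items()},open("w14.json","w"))
I=arm.read_camera("wrist");cv2.imwrite("pics/w14.png",I)
I=arm.read_camera("scene");cv2.imwrite("pics/s14r.png",I);cv2.imwrite("pics/s14.png",cv2.resize(I[150:240,240:330],None,fx=6,fy=6,interpolation=cv2.INTER_CUBIC))
I=arm.read_camera("top");cv2.imwrite("pics/t14r.png",I);cv2.imwrite("pics/t14.png",cv2.resize(I[140:220,220:400],None,fx=4.4,fy=4.4,interpolation=cv2.INTER_CUBIC))
E
```

```text
[0.6418 0.0426 0.1932] [ 3.1393  0.7159 -3.1295] [ 0.0877  0.2048 -0.3681  2.2303  1.5216  0.2243 -0.1003] 22.4 [-8.1233 -1.8508 -0.6544] [ 6.5751 -1.7413 -4.8558]
```

View pics/s14.png

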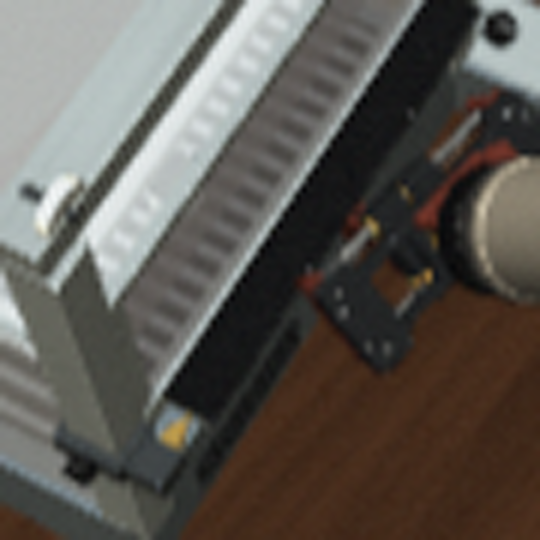

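View pics/t14.png

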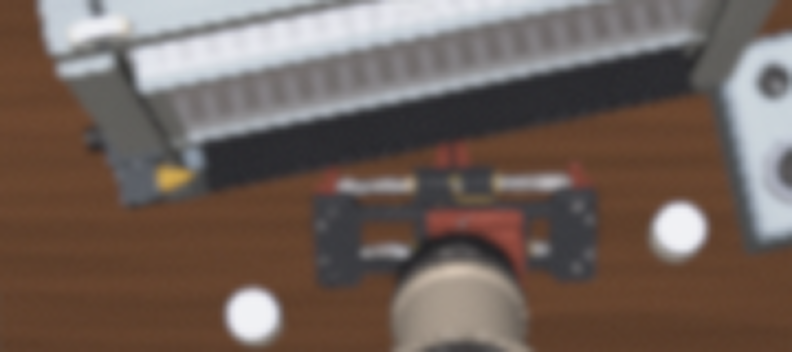

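View pics/w14.png

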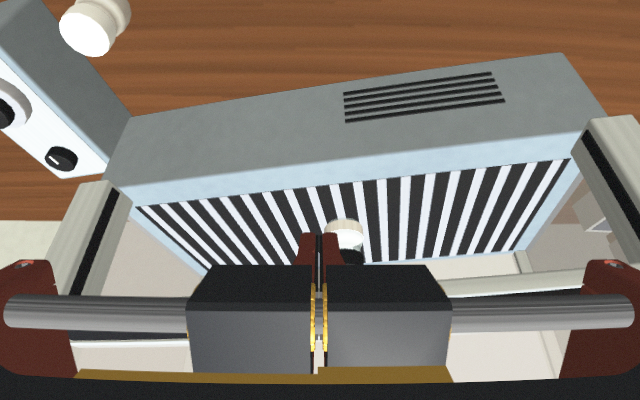

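```bash
python3 - <<'E'
from fit import *
q=r.x.copy()
o2=[(T,(208/4.4+220,190/4.4+140),.165),(T,(705/4.4+220,93/4.4+140),-.165),(S,(205/6+240,416/6+150),.165)]
f=lambda z:np.ravel([proj(B(q,(-.167,y,.142+z[0])),p)[0]-uv for p,uv,y in o2])
k=least_squares(f,[.09]);print(k.x,k.fun.reshape(-1,2)); print("from kin",.0169+.1932-.1145, "target",q[5]-.135)
E
```

```text
[0.1015] [[-1.1867 -0.8933]
 [-2.8347 -1.5185]
 [ 0.394   0.9196]]
from kin 0.0956 target 0.11263261614071907
```

Emit:
play_rows --commands '[[[-1,0,-1],0,0],[[-2,0,-3],0,0],[[-3,0,-4],0,0],[[-3,0,-4],0,0]]'

```text
clock: 22.95
position: [0.6418, 0.0426, 0.1981]
ee_rot: [3.139, 0.716, -3.13]
force: [-5.7, 0.6, -2.3]
width: 0.0006
```

```bash
python3 - <<'E'
from h import *
p,R,o=tool();print(p,o["clock"],o["force"],R.T@o["force"]);print(R)
for t in([.642,.0426,.16],[.56,.03,.13],[.54,.03,.40]):print(t,shift(t))
E
```

```text
[0.6418 0.0426 0.1981] 22.95 [-5.7221  0.5928 -2.3072] [ 5.8261  0.6652 -2.0078]
[[-0.7545 -0.0135  0.6562]
 [-0.0088  0.9999  0.0105]
 [-0.6563  0.0022 -0.7545]]
[0.642, 0.0426, 0.16] [24.7926 -0.124  28.8804]
[0.56, 0.03, 0.13] [106.4584 -11.6777  -2.4239]
[0.54, 0.03, 0.4] [ -55.6451  -10.8245 -219.2688]
```

Emit:
play_rows --commands '[[[4,0,4],0,0],[[10,0,11],0,0],[[13,0,-5],0,0],[[14,0,-35],0,0],[[14,0,-70],0,0],[[14,0,-105],0,0],[[14,0,-130],0,0],[[14,0,-130],0,0]]'

```text
clock: 23.75
position: [0.5471, 0.0419, 0.29]
ee_rot: [3.137, 0.72, -3.13]
force: [0.5, 0.1, -0.6]
width: 0.0006
```

Emit:
play_rows --commands '[[[0,0,0],0,0],[[0,0,0],0,0]]'

```text
clock: 23.95
position: [0.5474, 0.0414, 0.2888]
ee_rot: [3.139, 0.72, -3.129]
force: [0.1, 0.4, 0.3]
width: 0.0004
```

```bash
python3 - <<'E'
from h import *
import json
p,R,o=tool();print(p,o["ee_rot"],o["joint_pos"],o["clock"],o["force"])
w=arm.camera_params("wrist")
json.dump({k:np.asarray(v).tolist() for k,v in w.items()},open("w15.json","w"))
I=arm.read_camera("wrist");cv2.imwrite("pics/w15.png",I)
I=arm.read_camera("scene");cv2.imwrite("pics/s15.png",cv2.resize(I[150:240,240:330],None,fx=6,fy=6,interpolation=cv2.INTER_CUBIC))
E
```

```text
[0.5474 0.0414 0.2888] [ 3.139   0.7199 -3.1294] [ 0.1265 -0.1276 -0.3973  2.2983  0.4596  0.2904  0.9018] 23.95 [0.1049 0.3935 0.3056]
```

View pics/w15.png

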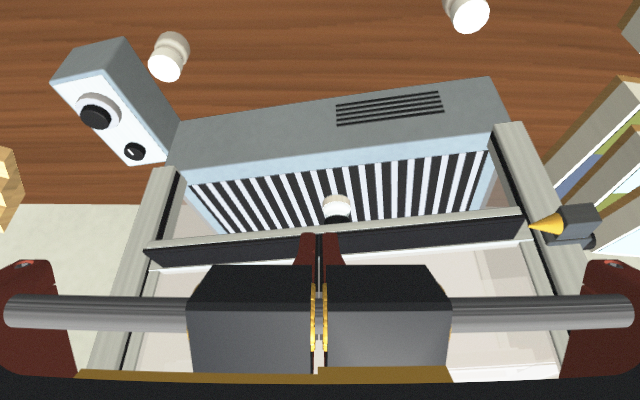

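Excellent view: lip's left end at about (523,210–240) and the pointer tip at about (528,227), nearly touching. Zooming in.

```bash
python3 - <<'E'
import cv2
I=cv2.imread("pics/w15.png")
cv2.imwrite("pics/w15a.png",cv2.resize(I[180:260,480:580],None,fx=8,fy=7.5,interpolation=cv2.INTER_CUBIC))
cv2.imwrite("pics/w15b.png",cv2.resize(I[220:290,120:220],None,fx=8,fy=8,interpolation=cv2.INTER_CUBIC))
E
```

```text
(no output)
```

View pics/w15a.png

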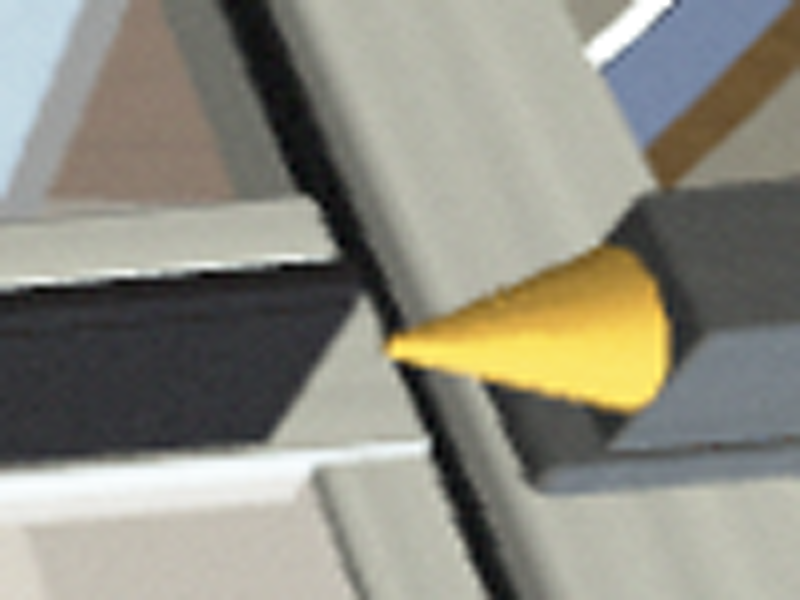

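View pics/w15b.png

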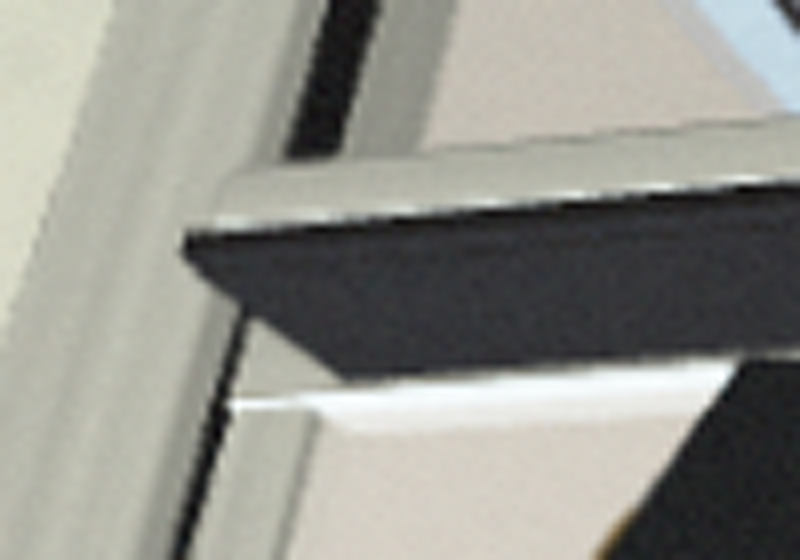

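View pics/s15.png

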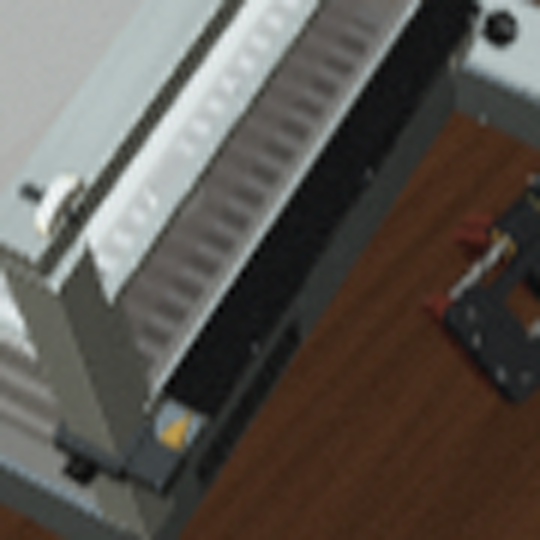

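```bash
cat > fit2.py <<'E'
from fit import *
w15=W("w15.json")
a=lambda u,v:(u/8+480,v/7.5+180); b=lambda u,v:(u/8+120,v/8+220)
obs2=[(w15,a(338,258),(-.167,.165,.138)),(w15,a(363,290),(-.167,.165,.142)),(w15,a(270,443),(-.131,.165,.142)),(w15,a(310,200),(-.1645,.165,.128)),
(w15,b(185,236),(-.167,-.165,.138)),(w15,b(185,260),(-.167,-.165,.142)),(w15,b(345,378),(-.131,-.165,.142)),(w15,b(235,165),(-.1645,-.165,.128))]
def res2(q):
    out=[res(q)]
    for p,uv,X in obs2:
        out.append(1.5*(proj(B(q,np.array(X)+[0,0,q[6]]),p)[0]-uv))
    out.append(1.5*(proj(B(q,(q[4],.170,q[5])),w15)[0]-a(385,348)))
    return np.concatenate([np.ravel(o) for o in out])
E
python3 - <<'E'
from fit2 import *
r2=least_squares(res2,list(r.x)+[.1],loss="soft_l1")
print(r2.x,"diff mm",(r2.x[5]-.135-r2.x[6])*1000);print(r2.fun.reshape(-1,2)[15-3:]);J=r2.jac;C=np.linalg.inv(J.T@J);print(np.sqrt(np.diag(C)))
# only w15 local: booth pose from w15 alone w/ mark x prior
E
```

```text
[ 0.7909  0.0739  0.193   0.0162 -0.1564  0.2469  0.1033] diff mm 8.594885635060113
[[-0.6735 -1.2587]
 [-0.2968 -0.3555]
 [-0.2806 -0.4261]
 [ 2.3391 -0.1536]
 [ 0.1914 -0.059 ]
 [-2.1992  1.1126]
 [-0.0115 -1.808 ]
 [ 1.1697 -0.9899]
 [-0.6065  0.3605]
 [ 1.2764  1.285 ]
 [-1.5491 -0.1411]
 [ 0.3212  0.1111]]
[0.0005 0.0004 0.0022 0.0011 0.0012 0.0008 0.0004]
```

```bash
python3 - <<'E'
from h import *
p,R,o=tool();print(p,o["ee_rot"],o["joint_pos"])
for t in([.6418,.0426,.183],[.6418,.0426,.1981],[.6418,.0426,.2061]):print(t,shift(t))
E
```

```text
[0.5468 0.0411 0.2866] [ 3.139   0.7159 -3.1293] [ 0.1267 -0.1249 -0.3974  2.2995  0.459   0.2905  0.9027]
[0.6418, 0.0426, 0.183] [ -3.7096  -0.0751 140.5496]
[0.6418, 0.0426, 0.1981] [-13.6192  -0.046  129.1563]
[0.6418, 0.0426, 0.2061] [-18.8694  -0.0305 123.1201]
```

Emit:
play_rows --commands '[[[0,0,40],0,0],[[0,0,80],0,0],[[0,0,115],0,0],[[-4,0,140],0,0],[[-9,0,135],0,0],[[-13,0,130],0,0],[[-14,0,129],0,0],[[-14,0,129],0,0]]'

```text
clock: 24.85
position: [0.6411, 0.0428, 0.1976]
ee_rot: [3.137, 0.714, -3.131]
force: [0.4, -0.9, -1.0]
width: 0.0001
```

Emit:
play_rows --commands '[[[-1,0,-1],0,0],[[-2,0,-3],0,0],[[-4,0,-4],0,0],[[-4,0,-5],0,0],[[-4,0,-5],0,0]]'

```text
clock: 25.35
position: [0.6397, 0.0422, 0.2041]
ee_rot: [3.139, 0.714, -3.13]
force: [-6.7, -1.5, -2.9]
width: 0.0007
```

```bash
python3 - <<'E'
from h import *
p,R,o=tool();print(p,o["ee_rot"],o["force"],R.T@o["force"],shift([.6418,.0426,.2061]))
E
```

```text
[0.6397 0.0422 0.2041] [ 3.1389  0.714  -3.1302] [-6.674  -1.4951 -2.8818] [ 6.9435 -1.4128 -2.2075] [-2.8479  0.3967 -0.1262]
```

Emit:
play_rows --commands '[[[-1,0,0],0,0],[[-2,0,-1],0,0],[[-2,0,-1],0,0],[[-2,0,-1],0,0]]'

```text
clock: 25.75
position: [0.6398, 0.0421, 0.2053]
ee_rot: [3.139, 0.713, -3.13]
force: [-8.6, -1.5, -1.6]
width: 0.0006
```

```bash
python3 - <<'E'
from h import *
p,R,o=tool();print(p,o["ee_rot"],o["force"],o["clock"])
E
```

```text
[0.6398 0.0421 0.2053] [ 3.1392  0.7125 -3.1299] [-8.5806 -1.4547 -1.5946] 25.75
```

Emit:
play_rows --commands '[[[4,0,4],0,0],[[10,0,11],0,0],[[13,0,-5],0,0],[[14,0,-35],0,0],[[14,0,-70],0,0],[[14,0,-105],0,0],[[14,0,-130],0,0],[[14,0,-130],0,0]]'

```text
clock: 26.55
position: [0.5463, 0.0414, 0.2985]
ee_rot: [3.137, 0.719, -3.13]
force: [-0.3, -0.2, -0.8]
width: 0.0004
```

Emit:
play_rows --commands '[[[0,0,0],0,0],[[0,0,0],0,0]]'

```text
clock: 26.75
position: [0.5469, 0.0412, 0.2974]
ee_rot: [3.139, 0.719, -3.13]
force: [0.6, 0.1, -0.1]
width: 0.0003
```

```bash
python3 - <<'E'
from h import *
import json
p,R,o=tool();print(p,o["ee_rot"],o["joint_pos"],o["clock"],o["force"])
w=arm.camera_params("wrist")
json.dump({k:np.asarray(v).tolist() for k,v in w.items()},open("w16.json","w"))
I=arm.read_camera("wrist");cv2.imwrite("pics/w16.png",I)
cv2.imwrite("pics/w16a.png",cv2.resize(I[180:260,480:580],None,fx=8,fy=7.5,interpolation=cv2.INTER_CUBIC))
cv2.imwrite("pics/w16b.png",cv2.resize(I[220:290,120:220],None,fx=8,fy=8,interpolation=cv2.INTER_CUBIC))
E
```

```text
[0.5469 0.0412 0.2974] [ 3.1392  0.7188 -3.1295] [ 0.1935 -0.1399 -0.4513  2.2831  0.3728  0.305   0.9906] 26.75 [ 0.56    0.1118 -0.1277]
```

View pics/w16a.png

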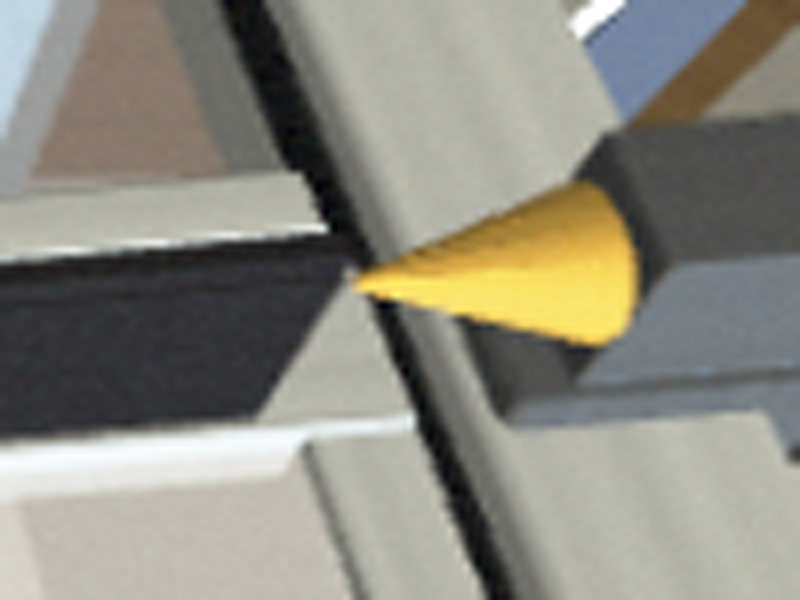

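View pics/w16b.png

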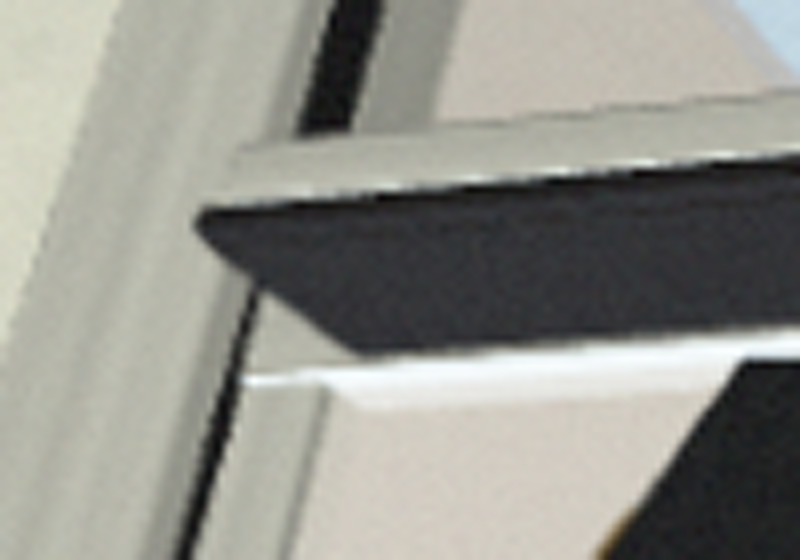

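```bash
cat > fit3.py <<'E'
from fit2 import *
w16=W("w16.json")
obs3=[(w16,a(325,232),(-.167,.165,.138)),(w16,a(352,268),(-.167,.165,.142)),(w16,a(258,415),(-.131,.165,.142)),(w16,a(300,172),(-.1645,.165,.128)),
(w16,b(200,211),(-.167,-.165,.138)),(w16,b(197,232),(-.167,-.165,.142)),(w16,b(360,353),(-.131,-.165,.142)),(w16,b(245,140),(-.1645,-.165,.128))]
def res3(q):
    out=[res2(q)]
    for p,uv,X in obs3:
        out.append(1.5*(proj(B(q,np.array(X)+[0,0,q[7]]),p)[0]-uv))
    out.append(1.5*(proj(B(q,(q[4],.170,q[5])),w16)[0]-a(352,285)))
    return np.concatenate([np.ravel(o) for o in out])
r3=least_squares(res3,list(r.x)+[.1,.1],loss="soft_l1")
E
python3 - <<'E'
from fit3 import *
print(r3.x,"diff mm",(r3.x[5]-.135-r3.x[7])*1000);print(r3.fun.reshape(-1,2)[12:]);J=r3.jac;C=np.linalg.inv(J.T@J);print(np.sqrt(np.diag(C)))
E
```

```text
[ 0.791   0.0739  0.1923  0.0162 -0.156   0.2466  0.1032  0.1081] diff mm 3.4234767786421316
[[-0.717  -1.4223]
 [-0.3927 -0.3723]
 [-0.4839 -0.2005]
 [ 2.335  -0.053 ]
 [ 0.1857  0.0385]
 [-2.237   1.1867]
 [-0.014  -1.7019]
 [ 1.2371 -1.0875]
 [-0.5388  0.2627]
 [ 1.3086  1.1997]
 [-1.4848 -0.2374]
 [-0.1065  0.1184]
 [ 2.4579 -0.002 ]
 [-0.0996 -0.8154]
 [-1.8886  1.8505]
 [-0.3397 -0.9809]
 [ 0.8729 -1.0761]
 [-0.3179  0.7575]
 [ 0.5302  1.4195]
 [-0.9999 -0.0162]
 [ 0.7925 -0.1707]]
[0.0004 0.0003 0.0019 0.0011 0.0009 0.0006 0.0003 0.0003]
```

```bash
python3 - <<'E'
from h import *
p,R,o=tool();print(p,o["ee_rot"],o["joint_pos"])
for t in([.6405,.0426,.190],[.6405,.0426,.2025],[.6405,.0426,.2075]):print(t,shift(t))
E
```

```text
[0.5466 0.0411 0.2963] [ 3.1391  0.7168 -3.1294] [ 0.1937 -0.1383 -0.4515  2.2835  0.3727  0.305   0.9909]
[0.6405, 0.0426, 0.19] [ -0.9732   0.0259 141.7904]
[0.6405, 0.0426, 0.2025] [ -9.185    0.0492 132.3661]
[0.6405, 0.0426, 0.2075] [-12.4697   0.0585 128.5964]
```

Emit:
play_rows --commands '[[[0,0,40],0,0],[[0,0,80],0,0],[[0,0,115],0,0],[[-1,0,140],0,0],[[-5,0,137],0,0],[[-8,0,134],0,0],[[-9,0,132],0,0],[[-9,0,132],0,0]]'

```text
clock: 27.6
position: [0.639, 0.0429, 0.2025]
ee_rot: [3.137, 0.715, -3.131]
force: [0.9, 0.1, 0.0]
width: 0.0008
```

Emit:
play_rows --commands '[[[-1,0,-1],0,0],[[-2,0,-2],0,0],[[-3,0,-4],0,0],[[-3,0,-4],0,0]]'

```text
clock: 28.0
position: [0.638, 0.0421, 0.2069]
ee_rot: [3.139, 0.715, -3.13]
force: [-3.4, -1.9, -0.3]
width: 0.0005
```

```bash
python3 - <<'E'
from h import *
p,R,o=tool();print(p,o["ee_rot"],o["force"],o["clock"],"rise est",p[2]+1.15*(p[0]-.6418)-.0949)
E
```

```text
[0.638  0.0421 0.2069] [ 3.1389  0.7147 -3.1303] [-3.4209 -1.912  -0.323 ] 28.0 rise est 0.10763973737734485
```

Emit:
play_rows --commands '[[[-1,0,-1],0,0],[[-2,0,-2],0,0],[[-3,0,-3],0,0],[[-3,0,-3],0,0],[[-3,0,-3],0,0]]'

```text
clock: 28.5
position: [0.6383, 0.0422, 0.2104]
ee_rot: [3.139, 0.714, -3.13]
force: [-5.7, -0.9, -1.1]
width: 0.0006
```

```bash
python3 - <<'E'
from h import *
p,R,o=tool();print(p,o["ee_rot"],o["force"],o["clock"],"rise est",p[2]+1.15*(p[0]-.6418)-.0949)
E
```

```text
[0.6383 0.0422 0.2104] [ 3.1389  0.7137 -3.1302] [-5.6514 -0.9462 -1.0637] 28.5 rise est 0.11144743722991769
```

Estimated rise is 0.1114. I'll back off and look again, from two heights.

Emit:
play_rows --commands '[[[4,0,4],0,0],[[10,0,11],0,0],[[13,0,-5],0,0],[[14,0,-35],0,0],[[14,0,-70],0,0],[[14,0,-105],0,0],[[14,0,-130],0,0],[[14,0,-130],0,0]]'

```text
clock: 29.3
position: [0.544, 0.0415, 0.3026]
ee_rot: [3.137, 0.718, -3.13]
force: [0.0, -0.3, -0.5]
width: 0.0003
```

Emit:
play_rows --commands '[[[0,0,0],0,0],[[0,0,0],0,0],[[0,0,0],0,0]]'

```text
clock: 29.6
position: [0.544, 0.041, 0.2999]
ee_rot: [3.139, 0.715, -3.129]
force: [0.2, -0.4, -0.1]
width: 0.0004
```

```bash
cat > look.py <<'E'
from h import *
import json,sys
n=sys.argv[1]
p,R,o=tool();print(p,o["ee_rot"],o["joint_pos"],o["clock"],o["force"])
w=arm.camera_params("wrist")
json.dump({k:np.asarray(v).tolist() for k,v in w.items()},open(n+".json","w"))
I=arm.read_camera("wrist");cv2.imwrite(f"pics/{n}.png",I)
E
python3 look.py w17; python3 - <<'E'
from h import *
p,R,o=tool();print(R.T@np.array([0,0,.12])*1000)
I=cv2.imread("pics/w17.png")
cv2.imwrite("pics/w17a.png",cv2.resize(I[180:260,480:580],None,fx=8,fy=7.5,interpolation=cv2.INTER_CUBIC))
cv2.imwrite("pics/w17b.png",cv2.resize(I[220:290,120:220],None,fx=8,fy=8,interpolation=cv2.INTER_CUBIC))
E
```

```text
[0.544  0.041  0.2999] [ 3.1391  0.7152 -3.1293] [ 0.2661 -0.1486 -0.5117  2.2781  0.3035  0.3095  1.06  ] 29.6 [ 0.1729 -0.3809 -0.1119]
[-78.5985   0.2628 -90.6764]
```

View pics/w17a.png

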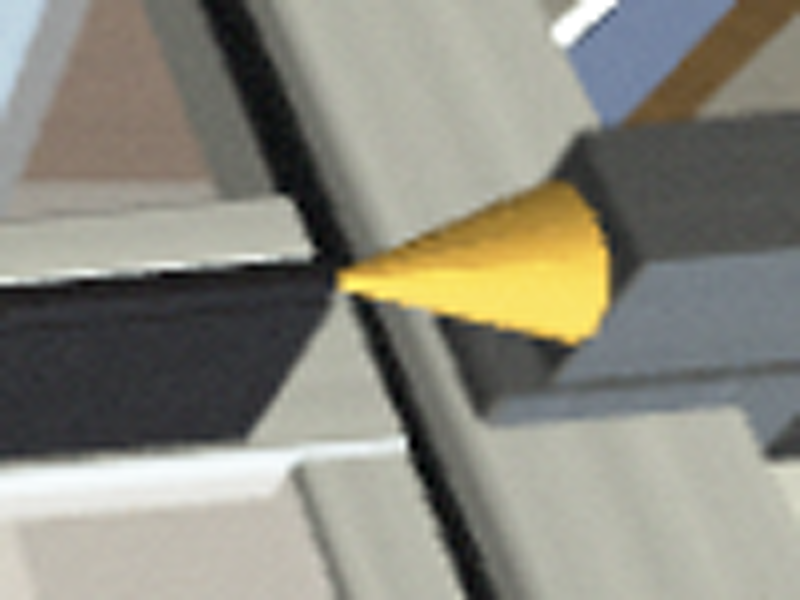

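View pics/w17b.png

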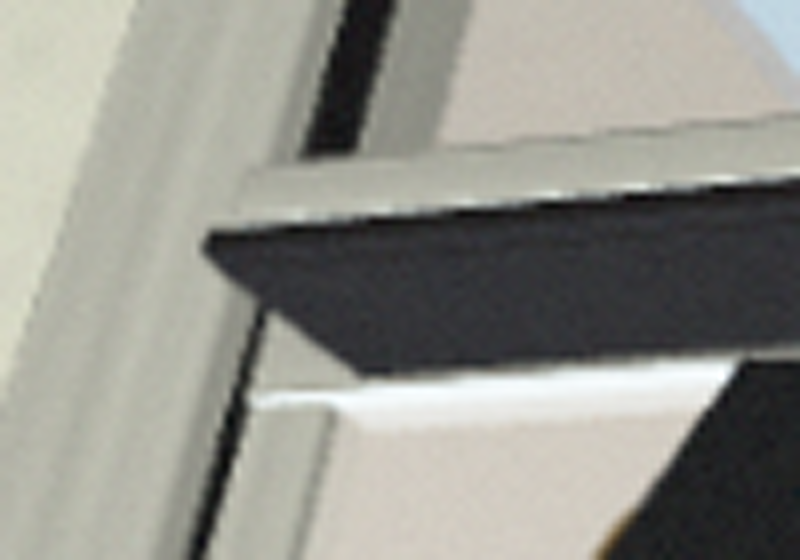

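Emit:
play_rows --commands '[[[-24,0,-30],0,0],[[-48,0,-60],0,0],[[-72,0,-90],0,0],[[-72,0,-90],0,0],[[-72,0,-90],0,0],[[-72,0,-90],0,0],[[-72,0,-90],0,0]]'

```text
clock: 30.35
position: [0.5382, 0.0403, 0.4128]
ee_rot: [3.139, 0.712, -3.13]
force: [-0.2, 0.3, -0.0]
width: 0.0005
```

```bash
python3 look.py w18; python3 - <<'E'
from fit3 import *
w=W("w18.json")
pr=proj(B(r3.x,[(-.167,.165,.142+.1115),(-.167,-.165,.142+.1115),(r3.x[4],.17,r3.x[5])]),w);print(pr)
I=cv2.imread("pics/w18.png")
for k,i in(("a",0),("b",1)):
    u,v=pr[i].astype(int);u0=max(u-50,0);v0=max(v-40,0);print(k,u0,v0)
    cv2.imwrite(f"pics/w18{k}.png",cv2.resize(I[v0:v0+75,u0:u0+100],None,fx=8,fy=8,interpolation=cv2.INTER_CUBIC))
E
```

```text
[0.5382 0.0403 0.4128] [ 3.139   0.7116 -3.1301] [ 0.1524 -0.2703 -0.3593  2.1055  0.0804  0.5927  1.3038] 30.35 [-0.2383  0.3165 -0.0071]
[[481.6373 125.4301]
 [176.2881 164.9585]
 [482.5453 128.0653]]
a 431 85
b 126 124
```

View pics/w18a.png

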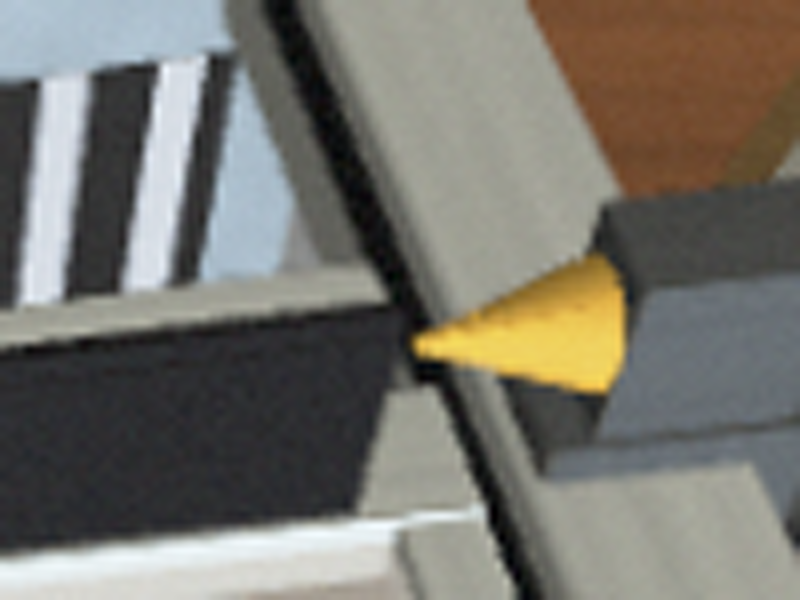

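View pics/w18b.png

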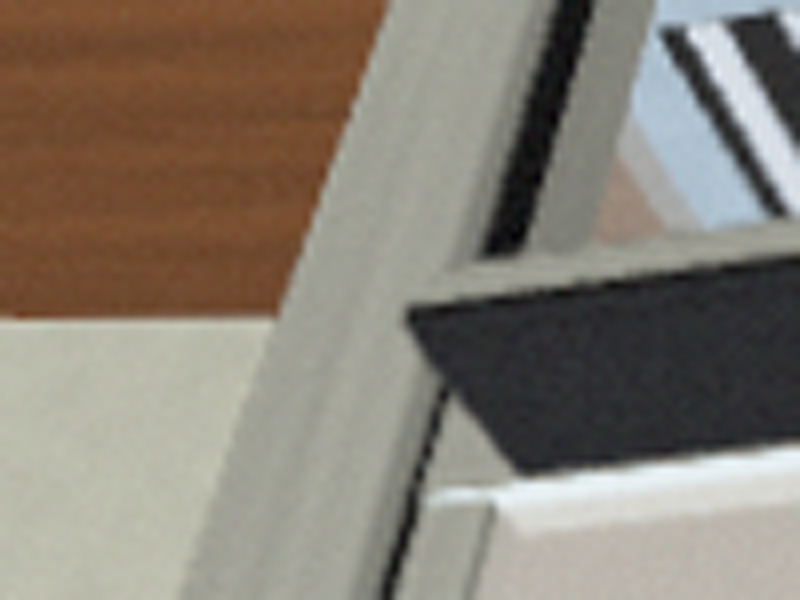

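```bash
python3 - <<'E'
from fit3 import *
w17=W("w17.json");w18=W("w18.json")
c=lambda u,v:(u/8+431,v/8+85); d=lambda u,v:(u/8+126,v/8+124)
Bt=(-.167,.138);Ft=(-.167,.142);Rt=(-.131,.142);Al=(-.1645,.128)
P=lambda s,k:(k[0],s*.165,k[1])
o4=[(w17,a(313,260),P(1,Bt)),(w17,a(338,292),P(1,Ft)),(w17,a(247,442),P(1,Rt)),(w17,a(290,198),P(1,Al)),
(w17,b(207,235),P(-1,Bt)),(w17,b(205,253),P(-1,Ft)),(w17,b(365,377),P(-1,Rt)),(w17,b(252,165),P(-1,Al)),
(w18,c(393,305),P(1,Bt)),(w18,c(400,325),P(1,Ft)),(w18,c(358,512),P(1,Rt)),(w18,d(405,312),P(-1,Bt)),(w18,d(410,325),P(-1,Ft)),(w18,d(520,472),P(-1,Rt))]
mk=[(w17,a(335,281)),(w18,c(412,345))]
def r4(q,full=True):
    out=[res3(q).ravel()] if full else []
    for p,uv,X in o4: out.append(1.5*(proj(B(q,np.array(X)+[0,0,q[8]]),p)[0]-uv))
    for p,uv in mk: out.append(1.5*(proj(B(q,(q[4],.170,q[5])),p)[0]-uv))
    return np.concatenate(out)
k=least_squares(r4,list(r3.x)+[.111],loss="soft_l1")
print(k.x,"diff mm",(k.x[5]-.135-k.x[8])*1000);print(k.fun.reshape(-1,2)[-16:])
# two-view-only local fit with weak booth prior
q0=k.x
g=lambda z:np.concatenate([r4(np.r_[z[:3],.016,z[3:5],.1,.1,z[5]],False)])
k2=least_squares(g,np.r_[q0[:3],q0[4:6],q0[8]],loss="soft_l1");print(k2.x,"diff",(k2.x[4]-.135-k2.x[5])*1000);print(k2.fun.reshape(-1,2))
J=k2.jac;C=np.linalg.inv(J.T@J);v=np.array([0,0,0,0,1,-1]);print("sd",np.sqrt(v@C@v))
E
```

```text
[ 0.7911  0.0738  0.1919  0.0161 -0.1561  0.2466  0.1032  0.1081  0.1116] diff mm -0.01723263746239434
[[ 2.6119 -0.4595]
 [ 0.404  -0.4931]
 [-1.6185  1.0493]
 [-0.4755 -1.0333]
 [ 0.9815 -1.3812]
 [-0.3846  1.0016]
 [ 0.6846  0.8099]
 [-0.9468 -0.5006]
 [ 0.5619 -0.4381]
 [ 0.93   -0.0575]
 [-1.3886  1.6708]
 [ 0.6759 -0.9681]
 [-1.507   0.584 ]
 [ 0.4617  1.5335]
 [-0.0509  0.1533]
 [ 0.0452 -0.1163]]
[ 0.7912  0.0737  0.1913 -0.1564  0.2466  0.1115] diff 0.05558834986645056
[[ 2.4179 -0.3759]
 [ 0.2068 -0.4129]
 [-1.8267  1.1067]
 [-0.6628 -0.9436]
 [ 0.9264 -1.4902]
 [-0.44    0.8919]
 [ 0.6022  0.7113]
 [-1.0029 -0.6067]
 [ 0.439  -0.3002]
 [ 0.8053  0.0792]
 [-1.5325  1.7834]
 [ 0.6308 -1.0558]
 [-1.5523  0.4957]
 [ 0.3926  1.454 ]
 [-0.081   0.1298]
 [ 0.0118 -0.1543]]
sd 0.0008436397513767941
```

```bash
python3 - <<'E'
from h import *
I=arm.read_camera("scene");cv2.imwrite("pics/send.png",I)
A=cv2.imread("pics/scene0.png")
d=cv2.absdiff(A,I).max(2)
for n,(x0,y0,x1,y1) in dict(jl=(283,236,304,256),jr=(324,174,342,192),can=(362,114,384,148),carton=(388,128,428,170),brush=(390,186,436,206),boxL=(110,235,235,350),box2=(190,280,297,392)).items():print(n,(d[y0:y1,x0:x1]>40).mean())
E
```

```text
jl 0.0
jr 0.3148148148148148
can 0.0
carton 0.5077380952380952
brush 0.4206521739130435
boxL 0.0
box2 0.0
```

View pics/send.png

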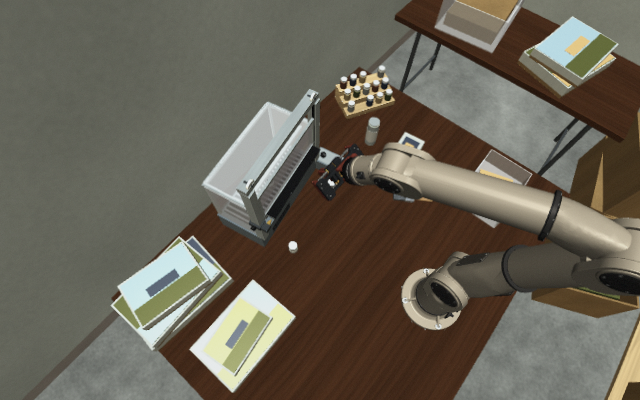

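```bash
python3 -c "
from workcell import arm
print(arm.get_obs()['clock'],arm.get_obs()['force']);print(arm.close_job())"
```

```text
30.45 [-0.89771134 -0.69237446  0.16434406]
the job is handed in; nothing more can be done
None
```

The extraction is started and the sash stands with its lip level with the pointer tip. I handed the job in at about 30.5 s of the 64 s allowed.

- **Button:** I pushed it down with the closed fingers until it bottomed, about 6 mm with the force rising to 8.5 N. I then let it go, and the wrist and top pictures showed it back out.
- **Sash:** I pushed it up from the lip's lower front edge with the closed fingers sloping about 49° down and forward. I did it in three small pushes of roughly 6–9 N, backing off to look between them.
- **Level check:** The last fit over two wrist views gives lip_nose at 0.2466 m and the pointer tip at 0.2466 m, a difference of 0.0 ± 1 mm. At hand-in the hand was clear of everything.

Some things disagreed or could not be fully checked:

- **Fingertips:** They proved to sit about 15 mm behind the reported tool point, not 11 mm ahead of it. Button contact and the wrist pictures both showed this, so I worked from that.
- **Tilting the hand:** The move rows have no tilt. I got the slope by commanding poses beyond the wrist's limit high above the table and keeping the orientation that resulted.
- **Top camera:** It put the pointer tip about 3 mm nearer the robot than the wrist views did. I trusted the wrist views.
- **Objects left alone:** In the final scene picture the left jar, can and kit boxes were unchanged. The arm hid the right jar, carton and brush in that picture. The right jar was last seen in the wrist picture after the first push; I made no later check of the carton or brush. The jar inside the booth was seen standing, but I did not compare its position.

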